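# Hook the retaining bar onto the paper-roll rack

## Task

Close the front of the roll rack with its loose steel retaining bar: work the bar's curved hook through the ring on the rack's left post, swinging the bar round as the hook goes in, lift the free end over the fork on the right post, pull it out against the ring's spring and let it down so that the spring holds the bar's head against the fork's outer side. Leave it lying level, hook through the ring, and let go. How far the ring is screwed out varies, so feel for it and keep a light hand: never over 10 N on the ring or 20 N on the fork. Do not shove or tip the rolls or the other things on the desk.

Things in the scene. Friction and masses are not known exactly. Their poses are not given: they have to be found in the camera images.
- bar: Loose steel retaining bar, 0.16 to 0.26 kg: a 12 x 12 mm square bar, one end running into a flat C hook of 10 mm round steel, the other ending in a T head. Lies flat, z up. Origin: centre of the hook's arc, at the bar's underside; x along the bar, hook to head. Bar centreline: y = 20, z = 6, x = 0 to 255.5 mm. Balance point near x = 125 mm. When home, its x is along the rack's -y.
- hook_centre (a point): Centre of the hook's arc at mid thickness, (0, 0, 6) mm in the bar's frame. The hook's centreline is an arc of radius 20 mm about it: from (0, 20) through (-20, 0), where the ring sits when home, to the tip.
- hook_tip (a point): Tip of the hook, (-8.5, -18.1, 6) mm in the bar's frame: 65 degrees along the arc past (-20, 0). The last 6 degrees are 8 mm thick; the round end lies 4 mm beyond this point.
- bar_end (a point): Outer end of the bar's T head, (261.5, 20, 6) mm in the bar's frame. The head is a plate 6 mm thick along the bar (x = 255.5 to 261.5 mm), 26 mm wide and 18 mm high, its underside flush with the bar's.
- rack: Fixed grey steel rack, 370 mm wide, holding three rolls. Origin on the desk; x from the open front to the rolls, y from right post to left, z up. Base plate 6 mm thick, x = -35 to 180 mm. The bar is to lie in front of the rolls, 20 mm behind the ring's plane.
- left_post: The rack's left front post, 25 mm square, 160 mm high, fixed, foot at (0, 172.5) mm in the rack's frame; carries the sprung ring. Origin at its foot, axes as the rack.
- right_post: The rack's right front post, 25 mm square, 102 mm high, fixed, foot at (20, -172.5) mm in the rack's frame; carries the fork. Origin at its foot, axes as the rack.
- bush (a point): Where the ring's 8 mm bolt leaves the left post, along -y: (0, 156, 110) mm in the rack's frame, same axes. Ring: closed, 6 mm steel, 13 mm clear, 25 mm outside, upright, hole along x, centred on the bolt's axis; the bolt is screwed in or out, so its centre rests anywhere 26 to 62 mm from here. Rigid, but a spring lets it be drawn out along -y: starts at 1 N, 0.11 N per mm, up to 50 mm.
- fork (a point): Floor of the fork, mid-top of the right post, (20, -172.5, 102) mm in the rack's frame. Two upright cheeks 16 mm apart along x, 14 mm high, then flared (top 21 mm above the floor), 25 mm long along y; open above and along y. The bar lies between them; its head must bear on their outer ends, 12.5 mm beyond this point along -y, which draws the ring out 2 to 38 mm.
- roll_a: Upright brown roll, 64 mm across, 185 mm high, standing in the rack; origin under its foot.
- roll_b: Upright white paper roll, 54 mm across, 165 mm high, standing in the rack; origin under its foot.
- roll_c: Upright grey roll, 70 mm across, 200 mm high, standing in the rack; origin under its foot. All rolls stand with their fronts at least 73 mm behind the ring's plane (rack x).
- weight_a: Dark iron pattern weight, disc 60 mm across with a knob, 40 mm high; origin under its foot. Bystander.
- weight_b: Dark iron pattern weight, 48 mm across, 35 mm high; origin under its foot. Bystander.
- mug: White mug, 80 mm across, 92 mm high; origin under its foot. Bystander.
- tape_roll: Roll of brown tape lying flat, 90 mm across, 24 mm high; origin under it. Bystander.
- notebook: Blue notebook, 150 x 105 x 16 mm; origin under it. Bystander.
There are look-alikes about, which are no part of the job. Leave any green look-alike of the roll_c alone.

How it is judged:
At the end, for the whole second after the job is handed in: The bar lies level in the fork, its head just outside it (end 187 to 198 mm right of the rack's middle, 102 to 114 mm up, within 7 mm of the slot's middle), its hook borne by the ring (hook centre 103 to 114 mm up, within 8 mm of the ring's plane); it is still; the rolls stand upright (z of hook_centre in the frame of rack between 0.103 and 0.114 m and x of hook_centre in the frame of rack between -0.008 and 0.008 m and x of bar_end in the frame of rack between 0.013 and 0.027 m and z of bar_end in the frame of rack between 0.102 and 0.114 m and y of bar_end in the frame of rack between -0.198 and -0.187 m and linear speed of bar below 0.02 m/s and angle between each of roll_a, roll_b, roll_c's own z axis and vertical below 0.1 rad); the robot touches nothing.
It fails at once if the bar presses on the ring or its post with over 10 N (contact force between bar and left_post above 10 N).
It fails at once if the bar presses on the fork or its post with over 20 N (contact force between bar and right_post above 20 N).
It fails at once if a roll is shoved more than 15 mm or tipped (distance of any of roll_a, roll_b, roll_c from where it was at the start of the episode above 0.015 m or angle between any of roll_a, roll_b, roll_c's own z axis and vertical above 0.15 rad).
It fails at once if something else on the desk is shoved more than 20 mm (distance of any of weight_a, weight_b, mug, tape_roll, notebook from where it was at the start of the episode above 0.02 m).
It also fails if it takes over 72 s, if anything falls off the work surface, if the arm or the gripper's body presses on something with over 40 N, if the wrist force passes 120 N, or if a joint passes its speed limit or range.

## Robot

A 7-joint arm with a two-finger parallel gripper is mounted at the origin on the work surface. World frame = base frame: x ahead of the robot, y to its left, z up, the work surface at z = 0. Lengths are in m, angles in rad, forces in N, time in s.
With the tool pointing down it reaches from about 0.425 to 0.825 m from the base axis. Payload 3.6 kg.
Tool frame: the origin (TCP) lies where the fingers leave the gripper's body, on its centre line; the fingertips stand 84 mm ahead of it and the grasp point (between the pads) lies 65 mm ahead of it; z points along the fingers, y is the line along which they close (so a half turn about z gives the same grasp; the last joint's range is limited). The gripper opens to 93 mm and grips with 3 to 60 N. Pads are 15 mm wide; open, the fingers measure 128 mm over their backs; the gripper's body (75 mm by 188 mm) begins 65 mm behind the grasp point.
Start: joints at [-1.218, 0.615, -0.013, 1.423, 0.008, 1.103, -0.04], TCP at [0.241, 0.604, 0.303] pointing down, gripper open.
Joint ranges: [-3.12, 3.12], [-0.3, 2.06], [-1.34, 1.32], [0.26, 2.42], [-1.36, 4.5], [0.01, 1.98], [-2.84, 2.84]. Speed limits (rad/s): [2.79, 2.79, 3.14, 3.14, 3.14, 3.14, 3.14].

## Interface

Orientations are given as a unit quaternion [w, x, y, z].
In Python, from cell import get_obs, read_camera, manip gives the robot as it stands.
- The arm moves only by the tool play_rows, never from a script. Its argument "targets" is text: rows parted by semicolons, each of 6 numbers parted by spaces: the shift along the tool's x, y, z in mm, then the turn, a rotation vector about the tool's x, y, z in units of 6 degrees (1.0 is 6 degrees). In form: x y z wx wy wz; .... A call has 1 to 8 rows; each row is the pose to reach, as a shift and turn from the pose commanded when the call began, along the tool's axes at that moment; what a row does not reach only later rows make up. A row lasts 1/12 s, in which the tool goes at most 41.7 mm and 7.16 degrees, less where a joint would pass 70% of its speed; a pose out of reach is approached as far as the arm can. A call with a gripper value outside its range is refused whole. "fingers" is the opening, from -1 (shut) to 1 (fully open), set as the call begins (left out, the last holds). The fingers move at their own pace and stop on an object; "grip_force" is the grip in N (left out, the last holds). Time passes only in rows, so rows that repeat a pose let the fingers close. It gives the time, the measured TCP pose, the force, the opening and the grip force at its end, in the units of the state.
- get_obs(): the state, without advancing time (a new reading comes with each control period).
- read_camera(name): name is "side" or "top" or "wrist"; returns a dict with "frame" (384x512x3 uint8, blue, green, red), "K" (3x3 intrinsics, pixels), "rvec" (rotation vector, rad) and "tvec" (3), from world to camera coordinates, as OpenCV has them; the wrist camera has in their place "tool_from_camera" (4x4, takes a point from camera to tool coordinates, whose origin is the TCP and whose axes are the flange's). Camera axes: x right, y down, z forward; pixel columns grow to the right and rows downward; lengths in m; the calibration is good to about 2 mm. A picture is of the moment at which its call begins: read the wrist's pose just before it. There is no depth.
- manip.finish_job(): hands the job in; it is judged then, once.
The state is a dict: "t": time; "joints": joint angles; "dq": joint speeds; "joint_torque": joint torques, N m; "position": TCP position; "orientation": TCP orientation; "contact_force": force on the tool from outside, world axes, zero at the start; "wrist_torque": the same for the moment, N m; "width": opening from 0.0 (shut) to 1.0 (fully open); "finger_force": force on a finger pad.
Only numpy, scipy, OpenCV 4.12 (cv2) and the standard library are available. Lean on these libraries where they do the work, as an engineer would, in place of code of your own. Each camera call takes 0.05 s, during which the arm holds its last target. There are 200 camera calls.

## Working session

There is one attempt and no reset: what is moved stays moved. The work goes in short steps, Python scripts to look and compute and a tool call to move; the robot and the scene stay as the last step left them, time stands still between calls to the robot, and variables do not carry over. Pictures are saved under pics/ and viewed, at most 10 in all, crops included, and the job is handed in when it is done.

Besides the shell and the picture viewer there is one more tool, called as name(argument=value, ...), one argument or row to a line, values as JSON. play_rows: Moves the arm, as the interface text tells. Its arguments: {"type":"object","properties":{"targets":{"type":"string"},"fingers":{"type":"number"},"grip_force":{"type":"number"}},"required":["targets"]}

```bash
ls; mkdir -p pics
cat > h.py <<'E'
import numpy as np, cv2
from scipy.spatial.transform import Rotation as R
from cell import get_obs, read_camera, manip
def cam(n):
    o=get_obs(); c=read_camera(n)
    if 'rvec' in c:
        Rc=cv2.Rodrigues(np.array(c['rvec'],float))[0]; t=np.array(c['tvec'],float).ravel()
        Rw=Rc.T; p=-Rc.T@t
    else:
        T=np.array(c['tool_from_camera']); q=np.array(o['orientation'])
        Rt=R.from_quat(q[[1,2,3,0]]).as_matrix(); Rw=Rt@T[:3,:3]; p=Rt@T[:3,3]+np.array(o['position'])
    return dict(f=c['frame'],K=np.array(c['K']),R=Rw,p=p)
def ray(c,u,v):
    return c['R']@np.linalg.solve(c['K'],[u,v,1.])
def onplane(c,u,v,z):
    d=ray(c,u,v); return c['p']+d*(z-c['p'][2])/d[2]
def proj(c,X):
    x=c['K']@(c['R'].T@(np.array(X)-c['p'])); return x[:2]/x[2]
def tri(cs,uvs):
    A=0;b=0
    for c,(u,v) in zip(cs,uvs):
        d=ray(c,u,v); d/=np.linalg.norm(d); P=np.eye(3)-np.outer(d,d); A=A+P; b=b+P@c['p']
    return np.linalg.solve(A,b)
E
python3 - <<'E'
from h import *
import pickle
for n in ['top','side','wrist']:
    c=cam(n); pickle.dump(c,open(n+'.pkl','wb')); cv2.imwrite(f'pics/{n}0.png',cv2.resize(c['f'],(800,600),interpolation=cv2.INTER_CUBIC)); print(n,c['p'].round(3),c['R'].round(2).tolist())
print(get_obs())
E
```

```text
pics
top [0.412 0.035 1.336] [[0.0, -1.0, 0.1], [-1.0, -0.01, -0.01], [0.01, -0.1, -1.0]]
side [ 0.43  -0.698  0.877] [[0.98, -0.15, 0.13], [-0.2, -0.72, 0.67], [-0.01, -0.68, -0.73]]
wrist [0.17  0.632 0.384] [[0.37, 0.89, 0.26], [0.93, -0.36, -0.1], [-0.0, 0.28, -0.96]]
{'t': 0.15, 'joints': array([-1.21748624,  0.6156732 , -0.01260445,  1.42451308,  0.00812317,
        1.10340908, -0.04041983]), 'dq': array([-0.00084908, -0.00301135, -0.00154388, -0.00583884,  0.00072395,
        0.00018487, -0.00067978]), 'joint_torque': array([ 6.59435209e-04, -4.59346104e+01,  2.09555444e-01, -1.65942085e+01,
       -6.09979942e-02,  1.81517150e-02,  1.73449748e-04]), 'position': array([0.24081615, 0.60327284, 0.30186854]), 'orientation': array([-1.62264943e-04,  1.88743653e-01,  9.82025906e-01, -9.62480886e-04]), 'contact_force': array([-0.38976692,  0.78340392, -0.19932287]), 'wrist_torque': array([-0.03628392,  0.006443  , -0.02757962]), 'finger_force': 0.0, 'width': 0.9945348971707271}
```

View pics/top0.png

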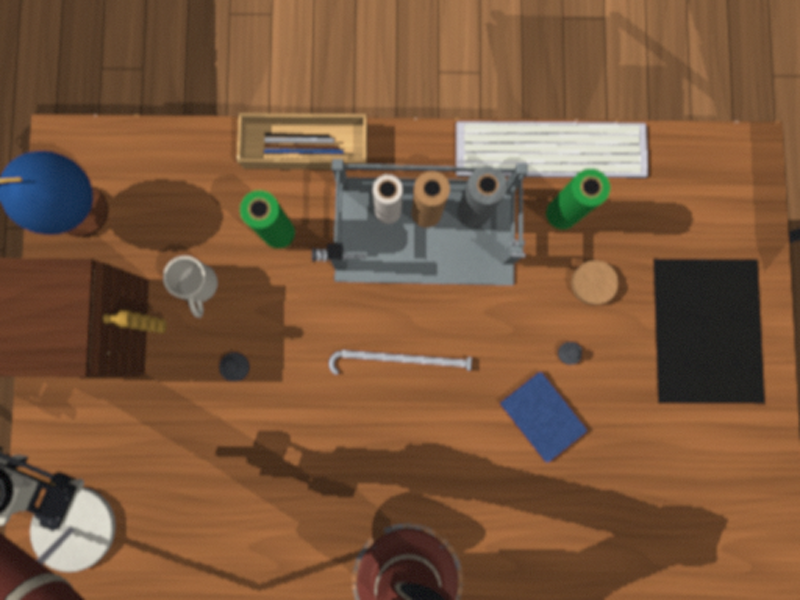

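View pics/side0.png

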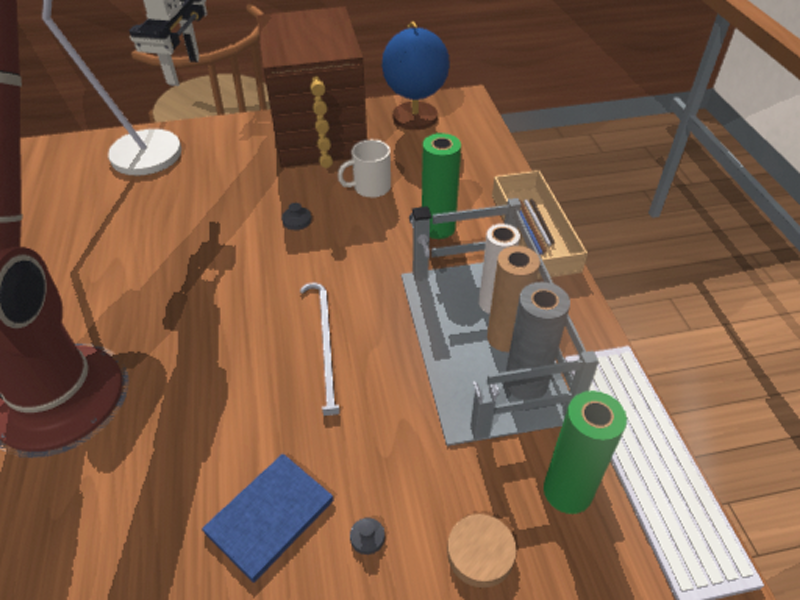

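Top: the bar lies with its hook at (337,360) and head at (472,363). The rack's front posts are at (333,250) and (515,250). Rolls run left to right: white (388,190), brown (432,190), grey (487,185). Side: ring near (425,245), fork near (482,395). Next I'll enlarge both views.

Run:
```python
from h import *
import pickle
t=pickle.load(open('top.pkl','rb'));s=pickle.load(open('side.pkl','rb'))
def crop(f,x0,y0,w,h,W,H): return cv2.resize(f[y0:y0+h,x0:x0+w],(W,H),interpolation=cv2.INTER_CUBIC)
a=crop(t['f'],195,95,160,150,400,375); a=crop(t['f'],195,95,160,120,800,600)
cv2.imwrite('pics/t1.png',a)
b=np.zeros((600,800,3),np.uint8)
b[:300,:400]=crop(s['f'],250,120,80,60,400,300)
b[:300,400:]=crop(s['f'],290,225,80,60,400,300)
b[300:,:400]=crop(s['f'],180,170,80,60,400,300)
b[300:,400:]=crop(t['f'],200,140,60,45,400,300)
cv2.imwrite('pics/s1.png',b)
# bar in top: bright desaturated
hsv=cv2.cvtColor(t['f'],cv2.COLOR_BGR2HSV)
m=((hsv[...,1]<70)&(hsv[...,2]>110)).astype(np.uint8); m[:215]=0;m[250:]=0;m[:,:200]=0;m[:,310:]=0
ys,xs=np.nonzero(m); print(len(xs),xs.min(),xs.max(),ys.min(),ys.max())
sel=(xs>225)&(xs<298)
p=np.polyfit(xs[sel],ys[sel],1); print(p)
for u in (xs.min()-.5,xs.max()+.5): print(onplane(t,u,np.polyval(p,u),0.010))
hk=xs<225; print('hook px max y',ys[hk].max(), xs[hk][ys[hk].argmax()])
print(onplane(t,230,np.polyval(p,230),.011),onplane(t,290,np.polyval(p,290),.011))
```

```text
476 210 301 224 239
[7.90759424e-02 2.08634848e+02]
[0.44826653 0.16157226 0.01      ]
[ 0.42663289 -0.13077072  0.01      ]
hook px max y 239 214
[0.44342566 0.09643331 0.011     ] [ 0.42932607 -0.09409946  0.011     ]
```

View pics/t1.png

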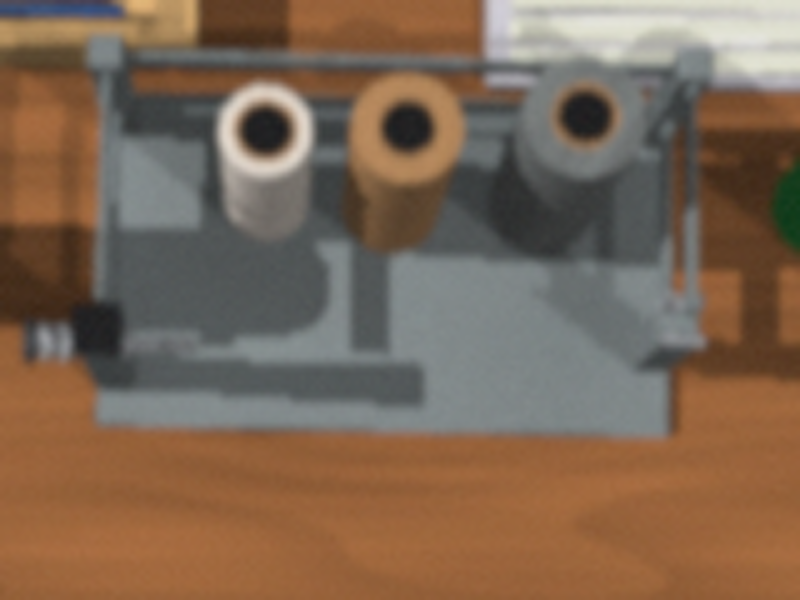

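View pics/s1.png

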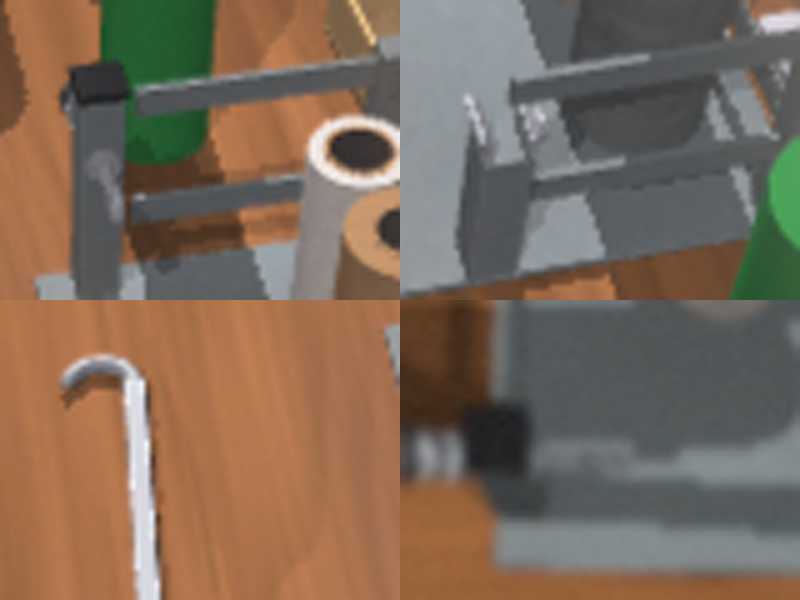

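t1.png: base-plate front corners at (97,427) and (668,435). Black post cap at (98,328). The ring's shank runs from (125,340) to its outer end near (202,340). Fork block at (672,345). Side crops: ring at (105,185), fork cheeks at (475,115) and (530,125).

```bash
cat > geo.py <<'E'
from h import *
import pickle
t=pickle.load(open('top.pkl','rb'));s=pickle.load(open('side.pkl','rb'))
T=lambda u,v:(195+u/5-.4,95+v/5-.4)
A=onplane(t,*T(97,427),.006);B=onplane(t,*T(668,435),.006)
d=(A-B)/np.linalg.norm(A-B); yaw=np.arctan2(-d[0],d[1])
X=np.array([d[1],-d[0],0]);Y=np.array([d[0],d[1],0])
O=(A+B)/2+35e-3*X; O[2]=0
W=lambda p:O+X*p[0]+Y*p[1]+np.array([0,0,p[2]])
Rk=lambda w:np.array([(w-O)@X,(w-O)@Y,w[2]])
E
python3 - <<'E'
from geo import *
print('len',np.linalg.norm(A-B),'yaw',np.degrees(yaw),'O',O)
cap=onplane(t,*T(98,328),.160); print('cap rack',Rk(cap))
for u in (190,202,210): print('ring end',Rk(onplane(t,*T(u,340),.110)))
print('fork top',Rk(onplane(t,*T(672,330),.123)))
S=lambda x0,y0,u,v,:(x0+u/5-.4,y0+v/5-.4)
print('ring side tri', Rk(tri([s],[S(250,120,105,185)])+0) if 0 else '')
# intersect side ray of ring with rack plane x=0
c=s; r=ray(c,*S(250,120,105,185)); k=-((c['p']-O)@X)/(r@X); print('ring side at x=0',Rk(c['p']+k*r))
for nm,u,v,z in (('b',265,130,.165),('a',407,127,.185),('c',585,115,.2)): print(nm,Rk(onplane(t,*T(u,v),z)))
for nm,p in (('ringrest26',(0,130,.11)),('62',(0,94,.11))):
    w=W((p[0]/1e3,p[1]/1e3,p[2])); print(nm,proj(t,w),proj(s,w))
print('side fork proj', proj(s,W((.020,-.1725,.123))), S(290,225,500,130))
# bar: refine with side view head corner
print('bar side hook outer', onplane(s,*S(180,170,100,358),.006), 'head',onplane(s,331/1.5625,408/1.5625,.009))
E
```

```text
len 0.3683563909566896 yaw -0.45253885791607007 O [ 0.62717932 -0.0347619   0.        ]
cap rack [0.00113523 0.17138448 0.16      ]
ring end [0.00393008 0.12084699 0.11      ]
ring end [0.00403494 0.1136969  0.11      ]
ring end [0.00410485 0.10892962 0.11      ]
fork top [ 0.01177119 -0.16468728  0.123     ]
ring side tri 
ring side at x=0 [-2.85617522e-18  1.39205852e-01  1.16426724e-01]
b [0.11707017 0.07749263 0.165     ]
a [ 0.1143979  -0.00302744  0.185     ]
c [ 0.11855377 -0.10174492  0.2       ]
ringrest26 [229.5038222  163.85757167] [271.30634832 160.66204157]
62 [241.58722249 164.03203021] [274.30717165 169.90102753]
side fork proj [310.76699343 248.50282249] (389.6, 250.6)
bar side hook outer [ 0.40825987 -0.05094931  0.006     ] head [ 0.43106039 -0.11899834  0.009     ]
```

```bash
cat > go.py <<'E'
from h import *
def down(yaw,pitch=0):  # tool x at yaw (deg, world), tool z down; pitch: rotation about tool y afterwards
    a=np.radians(yaw); x=np.array([np.cos(a),np.sin(a),0]); z=np.array([0,0,-1.]); 
    return np.column_stack([x,np.cross(z,x),z])@R.from_euler('y',pitch,degrees=True).as_matrix()
def cur():
    o=get_obs(); q=np.array(o['orientation']); return np.array(o['position']),R.from_quat(q[[1,2,3,0]]).as_matrix(),o
def row(pos,Rt,p0=None,R0=None):
    if p0 is None: p0,R0,_=cur()
    s=R0.T@(np.array(pos)-p0)*1e3; rv=np.degrees(R.from_matrix(R0.T@Rt).as_rotvec())
    n=max(np.linalg.norm(s)/41.7,np.linalg.norm(rv)/7.16)
    return ' '.join(f'{v:.1f}' for v in s)+' '+' '.join(f'{v:.2f}' for v in rv/6)+f'   n={n:.1f}'
E
python3 - <<'E'
from go import *
print(row([.4396,.0453,.25],down(85.8)))
E
```

```text
-391.5 -444.4 52.8 -0.02 0.01 12.07   n=14.3
```

play_rows(
  targets="-200 -222 26 0 0 6;-200 -222 26 0 0 6;-200 -222 26 0 0 6;-200 -222 26 0 0 6;-200 -222 26 0 0 6;-200 -222 26 0 0 6;-200 -222 26 0 0 6;-200 -222 26 0 0 6",
  fingers=0.0,
  grip_force=60,
)

```text
t: 0.82
position: [0.3467, 0.3155, 0.2763]
orientation: [0.001, 0.488, 0.873, -0.003]
contact_force: [0.1, 0.3, -0.4]
width: 0.516
finger_force: 0.0
```

Run:
```python
from go import *
print(cur()[0],row([.4396,.0453,.25],down(85.8)))
```

```text
[0.34671038 0.31552349 0.27631657] -278.7 -62.6 27.9 -0.02 0.06 5.97   n=6.9
```

play_rows(
  targets="-277 -61 26 0 0 6;-277 -61 26 0 0 6;-277 -61 26 0 0 6;-277 -61 26 0 0 6;-277 -61 26 0 0 6;-277 -61 26 0 0 6;-277 -61 26 0 0 6;-277 -61 26 0 0 6",
)

```text
t: 1.48
position: [0.4426, 0.0489, 0.2509]
orientation: [0.003, 0.734, 0.679, -0.001]
contact_force: [-1.4, 0.6, -0.3]
width: 0.5
finger_force: 0.0
```

Run:
```python
from go import *
import pickle
p,Rr,o=cur(); print(p,Rr[:,0])
c=cam('wrist'); pickle.dump(c,open('w1.pkl','wb'))
cv2.imwrite('pics/w1.png',c['f'])
hsv=cv2.cvtColor(c['f'],cv2.COLOR_BGR2HSV)
m=((hsv[...,1]<60)&(hsv[...,2]>110)).astype(np.uint8)
n,l,st,ce=cv2.connectedComponentsWithStats(m)
for i in np.argsort(-st[1:,4])[:4]+1: print(st[i],ce[i])
```

```text
[0.44255603 0.0488681  0.25085353] [ 0.07866858  0.99689108 -0.00440777]
[ 390   59  118  231 9696] [437.10210396 184.46390264]
[ 210   66   49  227 3021] [248.6428335  165.43661039]
[ 156  296  197   17 2461] [253.8244616  304.02234864]
[ 298  227   46   66 1779] [322.6599213  260.39910062]
```

View pics/w1.png

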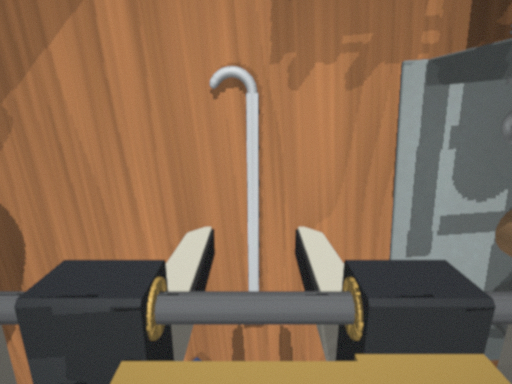

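The wrist view shows the bar between the fingers. Hook top at (233,66), square start at (252,93), bar centreline from (252,100) to (254,290).

Run:
```python
from go import *
import pickle
c=pickle.load(open('w1.pkl','rb'))
hsv=cv2.cvtColor(c['f'],cv2.COLOR_BGR2HSV)
m=((hsv[...,1]<60)&(hsv[...,2]>110))
pts=[]
for v in range(105,285,10):
    xs=np.nonzero(m[v,225:285])[0]+225; pts.append(onplane(c,xs.mean(),v,.009)); 
pts=np.array(pts); d=pts[0]-pts[-1]; d/=np.linalg.norm(d); print('dir yaw',np.degrees(np.arctan2(d[1],d[0])),pts[0],pts[-1])
h=onplane(c,233,66,.006); print('hooktop',h,'-> origin by top',(h@d-.025), 'by sq',onplane(c,252,93.5,.012)@d)
L=h@d-.025
q=pts[0]+d*(L-.088-pts[0]@d); print('grip x=88:',q)
print(row([q[0],q[1],.0875],down(np.degrees(np.arctan2(d[1],d[0])))))
```

```text
dir yaw 85.71548299818399 [0.4467768  0.12277005 0.009     ] [ 0.43245389 -0.06840946  0.009     ]
hooktop [0.43123398 0.16073178 0.006     ] -> origin by top 0.16749976424747703 by sq 0.16668830801206963
grip x=88: [0.44107607 0.04667775 0.009     ]
-5.8 -0.1 163.2 0.01 0.02 0.00   n=3.9
```

play_rows(
  targets="-3 -1 100 0 0 0;-3 -1 125 0 0 0;-3 -1 145 0 0 0;-3 -1 155 0 0 0;-3 -1 162 0 0 0;-3 -1 162 0 0 0;-3 -1 162 0 0 0;-3 -1 162 0 0 0",
)

```text
t: 2.2
position: [0.4404, 0.0543, 0.0903]
orientation: [0.001, 0.73, 0.684, 0.001]
contact_force: [0.3, 0.2, -0.6]
width: 0.499
finger_force: 0.0
```

Run:
```python
from go import *
print(cur()[0],cur()[2]['contact_force'],row([.4411,.0467,.0875],down(85.7)))
```

```text
[0.44041811 0.05432972 0.09033962] [ 0.27301967  0.2110159  -0.63874065] -7.6 1.2 2.8 0.03 -0.01 0.10   n=0.2
```

play_rows(
  targets="-7.6 1.2 2.8 0 0 0.1;-7.6 1.2 2.8 0 0 0.1;-7.6 1.2 2.8 0 0 0.1",
)

```text
t: 2.45
position: [0.4406, 0.0453, 0.0869]
orientation: [0.001, 0.734, 0.679, 0.001]
contact_force: [0.0, -0.3, 0.1]
width: 0.502
finger_force: 0.0
```

play_rows(
  targets="0 0 0 0 0 0;0 0 0 0 0 0;0 0 0 0 0 0;0 0 0 0 0 0;0 0 0 0 0 0;0 0 0 0 0 0",
  fingers=-1,
  grip_force=60,
)

```text
t: 2.95
position: [0.4404, 0.0459, 0.086]
orientation: [0.0, 0.733, 0.68, 0.0]
contact_force: [1.8, -0.3, -0.4]
width: 0.121
finger_force: 56.6
```

Run:
```python
from go import *
p,r,o=cur(); print(p,np.degrees(np.arctan2(r[1,0],r[0,0])),o['contact_force'],o['width'],o['finger_force'],r[:,2])
```

```text
[0.4403654  0.04593488 0.08595924] 85.64499514845005 [ 1.75640399 -0.25815786 -0.4447633 ] 0.12127692711517318 56.58605396747589 [ 6.60777198e-04 -1.30121396e-04 -9.99999773e-01]
```

```bash
cat >> go.py <<'E'
import geo
HK=np.array([.0885,-.020,.080])
HY=90+np.degrees(geo.yaw)
def hp(x,y,z,sw,pitch=0):
    Rt=down(HY+sw,pitch); return geo.W((x,y,z))-Rt@HK,Rt
def st():
    p,r,o=cur(); h=geo.Rk(p+r@HK)*1e3; e=geo.Rk(p+r@np.array([-.173,0,.080]))*1e3
    print('hook',h.round(1),'end',e.round(1),'sw',(np.degrees(np.arctan2(r[1,0],r[0,0]))-HY).round(2),'tilt',np.degrees(r[2,:2]).round(2),'F',o['contact_force'].round(1),'M',np.round(o['wrist_torque'],2),'t',round(o['t'],1))
E
python3 - <<'E'
from go import *
st(); print(row(*hp(0,.061,.15,-90)))
E
```

```text
hook [-201.3  168.9    5.9] end [-199.2  -93.4    6. ] sw -3.9 tilt [-0.    0.04] F [ 1.8 -0.3 -0.4] M [-0.05  0.03  0.04] t 3.0
-31.4 101.4 -144.0 0.01 -0.00 14.35   n=12.0
```

play_rows(
  targets="0 0 -30 0 0 0;0 0 -70 0 0 0;0 0 -110 0 0 0;-3 10 -144 0 0 1;-6 20 -144 0 0 2;-9 30 -144 0 0 3;-12 40 -144 0 0 4;-15 50 -144 0 0 5",
)

```text
t: 3.62
position: [0.4886, 0.0273, 0.2298]
orientation: [-0.0, 0.885, 0.465, -0.0]
contact_force: [-0.1, -0.2, -2.2]
width: 0.12
finger_force: 60.0
```

Run:
```python
from go import *
st(); print(row(*hp(0,.061,.15,-90)))
```

```text
hook [-106.   145.5  149.8] end [-236.4  -82.1  149.9] sw -34.17 tilt [-0.02 -0.06] F [-0.1 -0.2 -2.2] M [-0.12  0.06 -0.01] t 3.6
11.9 53.1 -0.2 -0.01 0.01 9.31   n=7.8
```

play_rows(
  targets="12 53 0 0 0 9.3;12 53 0 0 0 9.3;12 53 0 0 0 9.3;12 53 0 0 0 9.3;12 53 0 0 0 9.3;12 53 0 0 0 9.3;12 53 0 0 0 9.3;12 53 0 0 0 9.3",
)

```text
t: 4.28
position: [0.5386, 0.0076, 0.2291]
orientation: [-0.0, 1.0, -0.004, -0.001]
contact_force: [0.2, -0.7, -1.6]
width: 0.123
finger_force: 60.0
```

play_rows(
  targets="0 0 10 0 0 0;0 0 20 0 0 0;0 0 30 0 0 0;0 0 39 0 0 0;0 0 39 0 0 0;0 0 39 0 0 0",
)

```text
t: 4.78
position: [0.5389, 0.0071, 0.19]
orientation: [-0.0, 1.0, -0.001, -0.001]
contact_force: [0.5, -0.5, -1.8]
width: 0.121
finger_force: 60.0
```

Run:
```python
from go import *
import pickle
st(); c=cam('wrist'); pickle.dump(c,open('w2.pkl','wb'));s=cam('side'); pickle.dump(s,open('s2.pkl','wb'))
b=np.zeros((600,800,3),np.uint8)
b[:384,:512]=c['f']
b[:300,512:]=cv2.resize(s['f'][125:200,240:312],(288,300),interpolation=cv2.INTER_CUBIC)
t=cam('top');pickle.dump(t,open('t2.pkl','wb'))
b[300:,512:]=cv2.resize(t['f'][140:215,205:277],(288,300),interpolation=cv2.INTER_CUBIC)
cv2.imwrite('pics/m2.png',b)
```

```text
hook [ -0.4  61.6 109.9] end [-261.8   40.2  110.4] sw -89.7 tilt [-0.12 -0.  ] F [ 0.5 -0.5 -1.8] M [-0.03  0.14  0.01] t 4.8
```

View pics/m2.png

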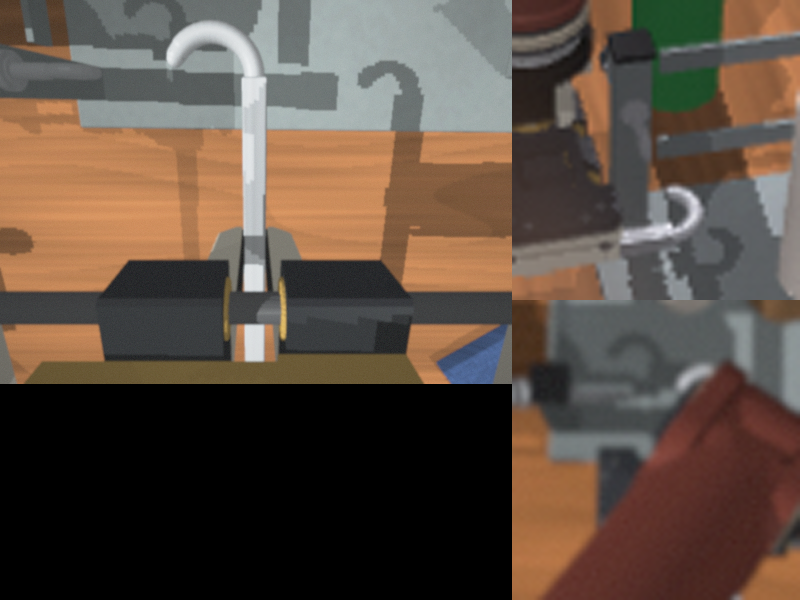

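The wrist view shows the hook with its tip at (170,65). The ring and bolt come in from the left, with the outer end near (104,72). I'll zoom in on this.

Run:
```python
from go import *
import pickle
c=pickle.load(open('w2.pkl','rb'))
f=c['f'][10:120,0:270].astype(float); f=np.clip(40+(f-40)*1.3,0,255).astype(np.uint8)
cv2.imwrite('pics/m3.png',cv2.resize(f,(800,326),interpolation=cv2.INTER_CUBIC))
for nm,p in (('tip',(-18.1+0,0)),):pass
print('pred hook top',proj(c,geo.W((.025-.0004,.0616,.110))),'pred tip',proj(c,geo.W((.0081,.0797,.110))))
for y in (.094,.12,.126,.13): print(y,proj(c,geo.W((0,y,.110))),proj(c,geo.W((0,y-.0125,.110))))
```

```text
pred hook top [211.44243693  21.4005942 ] pred tip [175.0558188  59.2348442]
0.094 [146.92509842  76.92379694] [172.45496328  77.066244  ]
0.12 [93.80637656 76.62741443] [119.34702315  76.76992164]
0.126 [81.54502424 76.55900068] [107.08815989  76.70152179]
0.13 [73.37012547 76.51338782] [98.9149207  76.65591818]
```

View pics/m3.png

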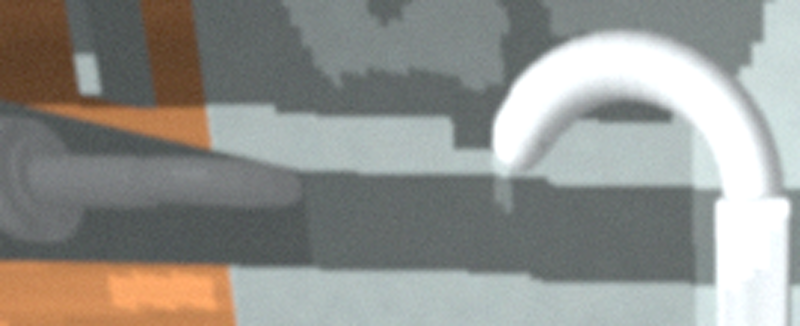

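m3.png (scale 2.96): ring end at (300,187), native (101.2,73.1). That puts the ring centre at about y=129 mm, x=+1.3 mm in the rack frame. The hook matches its prediction to within 0.5 mm.

```bash
cat >> go.py <<'E'
def seq(goals):
    p,r,_=cur(); return '\n'.join(row(*hp(*g),p,r) for g in goals)
E
python3 - <<'E'
from go import *
import pickle
s=pickle.load(open('s2.pkl','rb'))
hsv=cv2.cvtColor(s['f'],cv2.COLOR_BGR2HSV); m=(hsv[...,2]>180)&(hsv[...,1]<50)
sub=m[165:190,270:295]; ys,xs=np.nonzero(sub); print('mask',xs.min()+270,xs.max()+270,ys.min()+165,ys.max()+165)
pr=np.array([proj(s,geo.W((-.0004+.020*np.cos(a),.0616+.020*np.sin(a),.110))) for a in np.radians(np.arange(-90,66,5))])
print('pred',pr.min(0),pr.max(0)); 
print('dz 10mm ->',proj(s,geo.W((0,.06,.12)))-proj(s,geo.W((0,.06,.11))))
print(seq([(.0013,.062,.110,-105),(.0013,.085,.110,-105),(.0013,.1085,.110,-105)]))
E
```

```text
mask 270 286 172 184
pred [278.55782367 173.23437936] [284.77836777 184.12405072]
dz 10mm -> [ 0.11229322 -2.74465049]
-1.4 -24.6 1.3 -0.00 -0.01 2.55   n=2.1
-1.3 -47.6 1.3 -0.00 -0.01 2.55   n=2.1
-1.2 -71.1 1.3 -0.00 -0.01 2.55   n=2.1
```

play_rows(
  targets="-1.4 -8 0 0 0 0.85;-1.4 -16 0 0 0 1.7;-1.4 -24 0 0 0 2.55;-1.4 -30 0 0 0 2.55;-1.4 -36 0 0 0 2.55;-1.4 -40 0 0 0 2.55;-1.4 -40 0 0 0 2.55;-1.4 -40 0 0 0 2.55",
)

```text
t: 5.6
position: [0.5381, 0.0471, 0.1911]
orientation: [0.0, 0.991, -0.134, 0.0]
contact_force: [-0.0, -0.4, -1.7]
width: 0.121
finger_force: 60.0
```

Run:
```python
from go import *
st()
print(seq([(.0013,.095,.110,-105),(.0013,.1085,.110,-105)]))
```

```text
hook [  1.   77.7 111.2] end [-256.8  125.8  111.1] sw -104.94 tilt [0.02 0.  ] F [-0.  -0.4 -1.7] M [-0.02  0.15 -0.02] t 5.6
-4.2 -16.9 1.1 0.00 -0.00 0.01   n=0.4
-7.6 -30.0 1.1 0.00 -0.00 0.01   n=0.7
```

play_rows(
  targets="-2 -8 1.2 0 0 0;-4.2 -17 1.2 0 0 0;-6 -24 1.2 0 0 0;-7.6 -30 1.2 0 0 0;-7.6 -30 1.2 0 0 0;-7.6 -30 1.2 0 0 0",
)

```text
t: 6.1
position: [0.5387, 0.0788, 0.1896]
orientation: [0.0, 0.991, -0.134, -0.0]
contact_force: [1.1, -0.3, -1.9]
width: 0.12
finger_force: 60.0
```

Run:
```python
from go import *
import pickle
st()
c=cam('wrist'); pickle.dump(c,open('w4.pkl','wb'));
f=c['f'][0:150,60:300].astype(float); f=np.clip(40+(f-40)*1.3,0,255).astype(np.uint8)
cv2.imwrite('pics/m4.png',cv2.resize(f,(800,500),interpolation=cv2.INTER_CUBIC))
p=[geo.W((.0013,.129-.0125,.110)),geo.W((.0013,.129,.1225))]
print([proj(c,q) for q in p])
print(seq([(.0013,.1085,.110,a) for a in (-100,-95,-90,-86,-83,-80)]))
```

```text
hook [  1.2 109.4 109.6] end [-256.6  157.4  109.6] sw -104.91 tilt [-0.01  0.02] F [ 1.1 -0.3 -1.9] M [ 0.    0.16 -0.06] t 6.1
[array([199.15416949,  82.05135245]), array([168.30187948,  87.6892523 ])]
2.1 7.7 -0.2 0.01 -0.00 -0.83   n=0.7
4.9 15.1 -0.2 0.01 -0.00 -1.66   n=1.4
8.2 22.3 -0.2 0.01 -0.00 -2.50   n=2.1
11.4 27.8 -0.2 0.01 -0.00 -3.16   n=2.7
14.0 31.8 -0.2 0.01 -0.00 -3.66   n=3.1
16.8 35.6 -0.2 0.01 -0.00 -4.16   n=3.5
```

View pics/m4.png

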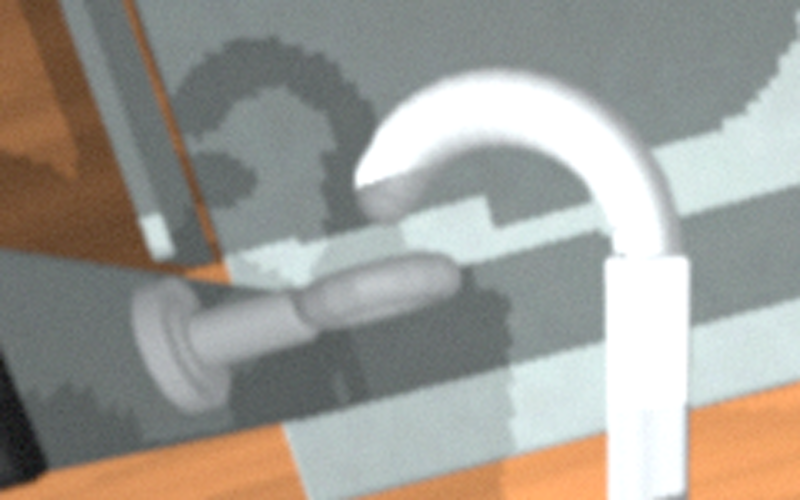

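m4.png (scale 3.33): ring from (300,305) to (460,268), so its centre is about x=2, y=129 mm. The hook tip at (385,205) is behind and clear of it. I'll rotate about the hook centre.

play_rows(
  targets="2 8 -0.3 0 0 -0.83;5 15 -0.3 0 0 -1.66;8.3 22.4 -0.3 0 0 -2.5;11.5 28 -0.3 0 0 -3.16;14.2 32 -0.3 0 0 -3.66;14.2 32 -0.3 0 0 -3.66",
)

```text
t: 6.65
position: [0.5441, 0.0411, 0.1906]
orientation: [0.001, 0.998, 0.055, 0.001]
contact_force: [-1.5, -0.9, -1.2]
width: 0.118
finger_force: 60.0
```

Run:
```python
from go import *
st()
print(seq([(.0016,.109,.110,a) for a in (-81,-79,-77,-75,-73,-71)]))
```

```text
hook [  2.  105.4 110.7] end [-255.3   54.6  110.4] sw -83.2 tilt [0.06 0.08] F [-1.5 -0.9 -1.2] M [-0.06  0.04 -0.09] t 6.7
1.0 -0.1 0.6 0.01 -0.01 -0.37   n=0.3
1.8 2.9 0.6 0.01 -0.01 -0.70   n=0.6
2.8 5.9 0.6 0.01 -0.01 -1.03   n=0.9
3.9 8.9 0.6 0.01 -0.01 -1.37   n=1.1
5.1 11.9 0.6 0.01 -0.01 -1.70   n=1.4
6.4 14.8 0.6 0.02 -0.01 -2.03   n=1.7
```

play_rows(
  targets="1 -0.5 0.3 0 0 -0.3;1 -0.5 0.3 0 0 -0.3;1 -0.5 0.3 0 0 -0.3",
)

```text
t: 6.9
position: [0.5447, 0.0446, 0.1896]
orientation: [-0.0, 0.997, 0.072, -0.0]
contact_force: [-0.5, 0.4, -2.4]
width: 0.12
finger_force: 60.0
```

Run:
```python
from go import *
st()
print(seq([(.0016,.109,.110,a) for a in (-81,-79,-77,-75,-73,-71)]))
```

```text
hook [  1.3 112.  109.6] end [-254.1   52.4  109.7] sw -81.24 tilt [-0.02 -0.02] F [-0.5  0.4 -2.4] M [0.01 0.12 0.01] t 6.9
-0.1 3.3 -0.4 -0.00 0.00 -0.04   n=0.1
0.6 6.4 -0.4 -0.00 0.00 -0.37   n=0.3
1.5 9.4 -0.4 -0.00 0.00 -0.71   n=0.6
2.5 12.4 -0.4 -0.00 0.00 -1.04   n=0.9
3.6 15.4 -0.4 -0.00 0.00 -1.37   n=1.2
4.8 18.4 -0.4 -0.00 0.00 -1.71   n=1.4
```

play_rows(
  targets="0 2 -0.3 0 0 0;0 3 -0.3 0 0 0;0 3 -0.3 0 0 0;0 3 -0.3 0 0 0",
)

```text
t: 7.23
position: [0.5452, 0.0411, 0.19]
orientation: [0.0, 0.997, 0.072, -0.0]
contact_force: [0.8, -0.4, -1.9]
width: 0.119
finger_force: 60.0
```

play_rows(
  targets="0 0 0 0 0 0;0 0 0 0 0 0",
)

```text
t: 7.4
position: [0.5452, 0.0412, 0.19]
orientation: [0.0, 0.997, 0.072, -0.0]
contact_force: [-0.7, -0.2, -2.2]
width: 0.12
finger_force: 60.0
```

Run:
```python
from go import *
st()
print(seq([(.0016,.109,.110,a) for a in (-81,-79,-77,-75,-73,-71)]))
```

```text
hook [  1.9 108.5 110. ] end [-253.5   49.   110. ] sw -81.24 tilt [-0. -0.] F [-0.7 -0.2 -2.2] M [0.01 0.19 0.02] t 7.4
-0.1 -0.1 0.0 -0.00 0.00 -0.04   n=0.0
0.6 3.0 0.0 -0.00 0.00 -0.37   n=0.3
1.5 6.0 0.0 -0.00 0.00 -0.71   n=0.6
2.5 9.0 0.0 -0.00 0.00 -1.04   n=0.9
3.6 12.0 0.0 -0.00 0.00 -1.37   n=1.2
4.8 14.9 0.0 -0.00 0.00 -1.71   n=1.4
```

play_rows(
  targets="0.6 3 0 0 0 -0.37;1.5 6 0 0 0 -0.71;2.5 9 0 0 0 -1.04;2.5 9 0 0 0 -1.04;2.5 9 0 0 0 -1.04",
)

```text
t: 7.82
position: [0.549, 0.0325, 0.1901]
orientation: [-0.0, 0.992, 0.126, -0.0]
contact_force: [-0.1, 0.7, -1.7]
width: 0.122
finger_force: 60.0
```

Run:
```python
from go import *
st()
print(seq([(.0016,.109,.110,a) for a in (-73,-71,-69,-67,-65)]))
```

```text
hook [  1.7 108.7 110.1] end [-245.9   22.1  110.1] sw -75.08 tilt [-0.   -0.01] F [-0.1  0.7 -1.7] M [ 0.06  0.09 -0.06] t 7.8
0.8 2.9 0.1 -0.00 -0.00 -0.35   n=0.3
1.7 5.9 0.1 -0.00 -0.00 -0.68   n=0.6
2.6 9.0 0.1 -0.00 -0.00 -1.01   n=0.8
3.7 11.9 0.1 -0.00 -0.00 -1.35   n=1.1
4.9 14.9 0.1 -0.00 -0.00 -1.68   n=1.4
```

play_rows(
  targets="0.8 3 0 0 0 -0.35;1.7 6 0 0 0 -0.68;2.6 9 0 0 0 -1.01;2.6 9 0 0 0 -1.01;2.6 9 0 0 0 -1.01",
)

```text
t: 8.23
position: [0.5537, 0.0247, 0.19]
orientation: [-0.0, 0.984, 0.178, -0.0]
contact_force: [0.5, 1.7, -1.6]
width: 0.121
finger_force: 60.0
```

Run:
```python
from go import *
import pickle
st()
c=cam('wrist')
f=c['f'][0:150,60:300].astype(float); f=np.clip(40+(f-40)*1.3,0,255).astype(np.uint8)
cv2.imwrite('pics/m5.png',cv2.resize(f,(800,500),interpolation=cv2.INTER_CUBIC))
print(seq([(.0016,.109,.110,a) for a in (-67,-65,-63,-61,-59,-57)]))
```

```text
hook [  1.5 109.2 110. ] end [-235.5   -3.   110.1] sw -69.03 tilt [-0.01 -0.02] F [ 0.5  1.7 -1.6] M [-0.03  0.12  0.07] t 8.2
0.8 3.5 -0.0 -0.00 0.00 -0.33   n=0.3
1.6 6.6 -0.0 -0.00 0.00 -0.67   n=0.6
2.6 9.6 -0.0 -0.00 0.00 -1.00   n=0.8
3.7 12.6 -0.0 -0.00 0.00 -1.33   n=1.1
4.8 15.5 -0.0 -0.00 0.00 -1.67   n=1.4
6.1 18.4 -0.0 -0.00 0.00 -2.00   n=1.7
```

View pics/m5.png

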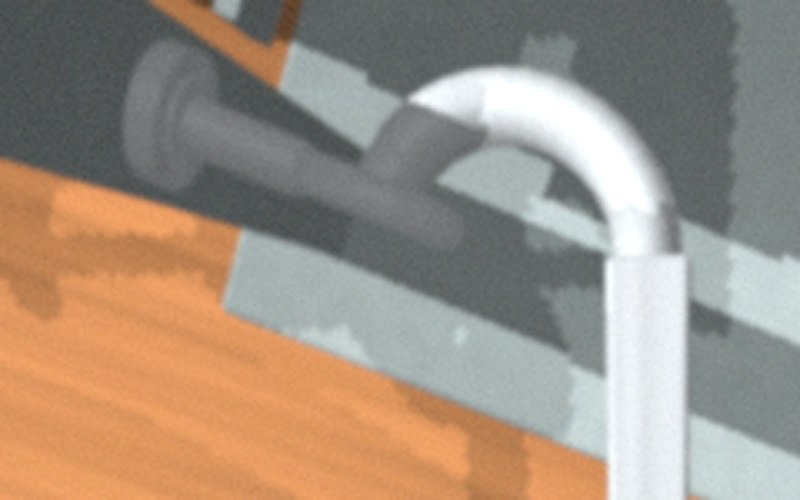

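m5.png: the hook tip (around (400,170)) has entered the ring, centred on (378,205). Forces are small, so I carry on.

play_rows(
  targets="0.8 3.3 0 0 0 -0.33;1.6 6.4 0 0 0 -0.67;2.6 9.4 0 0 0 -1;3.7 12.4 0 0 0 -1.33;3.7 12.4 0 0 0 -1.33;3.7 12.4 0 0 0 -1.33",
)

```text
t: 8.78
position: [0.5615, 0.0144, 0.19]
orientation: [-0.0, 0.969, 0.246, -0.0]
contact_force: [-0.1, 0.4, -1.6]
width: 0.122
finger_force: 60.0
```

Run:
```python
from go import *
st()
print(seq([(.0016,.109,.110,a) for a in (-59,-57,-55,-53,-51,-49)]))
```

```text
hook [  1.6 109.  110. ] end [-217.5  -35.   110. ] sw -61.05 tilt [-0.01 -0.02] F [-0.1  0.4 -1.6] M [-0.03  0.13  0.03] t 8.8
0.7 3.1 -0.0 -0.00 0.00 -0.34   n=0.3
1.6 6.2 -0.0 -0.00 0.00 -0.67   n=0.6
2.5 9.2 -0.0 -0.00 0.00 -1.01   n=0.8
3.6 12.2 -0.0 -0.00 0.00 -1.34   n=1.1
4.8 15.1 -0.0 -0.00 0.00 -1.67   n=1.4
6.1 18.0 -0.0 -0.00 0.00 -2.01   n=1.7
```

play_rows(
  targets="0.7 3.1 0 0 0 -0.34;1.6 6.2 0 0 0 -0.67;2.5 9.2 0 0 0 -1.01;3.6 12.2 0 0 0 -1.34;4.8 15.1 0 0 0 -1.67;6.1 18 0 0 0 -2;6.1 18 0 0 0 -2;6.1 18 0 0 0 -2",
)

```text
t: 9.45
position: [0.5754, 0.0016, 0.1899]
orientation: [-0.0, 0.938, 0.346, -0.0]
contact_force: [0.5, -1.1, -2.6]
width: 0.119
finger_force: 60.0
```

Run:
```python
from go import *
st()
print(seq([(.0016,.109,.110,-45,-1),(.0016,.109,.1105,-41,-2),(.0016,.109,.1108,-37,-3),(.0016,.109,.1112,-33,-4),(.0016,.109,.1115,-29,-5),(.0016,.109,.1119,-25,-6)]))
s=geo.s
for x in (7.5,32.5):
  for z in (6,102): print(x,z,(proj(s,geo.W((x/1e3,-.185,z/1e3)))+.4-[290,225])*5+[400,0])
for x in (12,20,28):
  print('cheek top outer',x,(proj(s,geo.W((x/1e3,-.185,.123)))+.4-[290,225])*5+[400,0], (proj(s,geo.W((x/1e3,-.160,.123)))+.4-[290,225])*5+[400,0])
```

```text
hook [  1.6 109.1 109.9] end [-182.8  -77.4  110. ] sw -49.05 tilt [-0.01 -0.03] F [ 0.5 -1.1 -2.6] M [-0.04  0.08 -0.01] t 9.4
3.0 6.1 -1.6 -0.01 -0.16 -0.68   n=0.6
6.4 11.8 -3.6 -0.03 -0.33 -1.34   n=1.2
10.3 17.2 -5.4 -0.06 -0.50 -2.01   n=1.7
14.5 22.1 -7.2 -0.10 -0.66 -2.67   n=2.3
19.0 26.6 -9.0 -0.15 -0.82 -3.34   n=2.9
23.9 30.7 -10.8 -0.22 -0.98 -4.00   n=3.5
7.5 6 [465.9959169  288.71698466]
7.5 102 [482.10664835 175.15701772]
32.5 6 [517.16897391 279.43940186]
32.5 102 [537.15437642 165.55129063]
cheek top outer 12 [496.07143248 146.19665876] [480.19475414  99.35459241]
cheek top outer 20 [514.00310271 143.09687221] [497.81604535  96.36215747]
cheek top outer 28 [531.89525738 140.00391657] [515.39921358  93.37619655]
```

Run:
```python
from go import *
import pickle
a=geo.s['f'][230:290,290:370]; s=cam('side'); pickle.dump(s,open('s3.pkl','wb')); t=cam('top')
b=np.zeros((600,800,3),np.uint8)
b[:,:400]=cv2.resize(geo.s['f'][230:290,295:335],(400,600),interpolation=cv2.INTER_CUBIC)
b[:300,400:]=cv2.resize(s['f'][120:300,180:380],(400,300))
b[300:,400:]=cv2.resize(t['f'][95:245,190:390],(400,300))
cv2.imwrite('pics/m6.png',b)
```

```text
(no output)
```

View pics/m6.png

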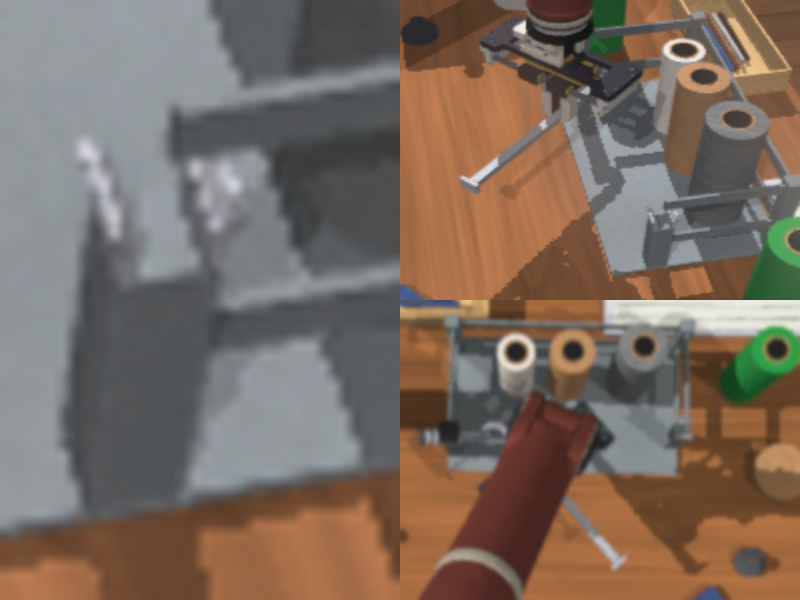

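m6.png: the post's outer face has corners at (120,285), (212,278), (90,510) and (185,495), which match the rack-frame prediction to within 1–2 mm. The right panels show the bar mid-swing with the hook in the ring. Next I continue the swing with the head rising.

play_rows(
  targets="3 6.1 -1.6 0 -0.16 -0.68;6.4 11.8 -3.6 -0.03 -0.33 -1.34;10.3 17.2 -5.4 -0.06 -0.5 -2;14.5 22.1 -7.2 -0.1 -0.66 -2.67;19 26.6 -9 -0.15 -0.82 -3.34;19 26.6 -9 -0.15 -0.82 -3.34;19 26.6 -9 -0.15 -0.82 -3.34",
)

```text
t: 10.13
position: [0.6071, -0.006, 0.1988]
orientation: [0.022, 0.863, 0.504, -0.037]
contact_force: [0.5, 0.4, -2.8]
width: 0.125
finger_force: 60.0
```

Run:
```python
from go import *
st()
print(seq([(.0016,.109,.112,a,-6) for a in (-25,-21,-17,-13,-9,-5)]))
```

```text
hook [  1.6 109.4 111.5] end [-107.2 -128.2  134. ] sw -29.0 tilt [-4.95 -0.01] F [ 0.5  0.4 -2.8] M [ 0.04  0.05 -0.09] t 10.1
2.7 5.7 -2.2 -0.06 -0.17 -0.66   n=0.6
4.6 11.1 -2.4 -0.13 -0.17 -1.33   n=1.1
7.0 16.3 -2.6 -0.19 -0.17 -1.99   n=1.7
9.7 21.4 -2.9 -0.26 -0.17 -2.66   n=2.2
12.7 26.2 -3.1 -0.32 -0.17 -3.32   n=2.8
16.1 30.9 -3.4 -0.38 -0.17 -3.98   n=3.4
```

play_rows(
  targets="2.7 5.6 -2.2 -0.06 -0.17 -0.66;4.6 11 -2.4 -0.13 -0.17 -1.33;7 16.2 -2.6 -0.19 -0.17 -2;9.7 21.3 -2.9 -0.26 -0.17 -2.66;12.7 26.1 -3.1 -0.32 -0.17 -3.32;16.1 30.8 -3.4 -0.38 -0.17 -3.98;16.1 30.8 -3.4 -0.38 -0.17 -3.98;16.1 30.8 -3.4 -0.38 -0.17 -3.98",
)

```text
t: 10.8
position: [0.6414, -0.0075, 0.2008]
orientation: [0.035, 0.74, 0.671, -0.039]
contact_force: [-0.6, 0.1, -2.2]
width: 0.119
finger_force: 60.0
```

Run:
```python
from go import *
import pickle
st()
print(seq([(.0016,.109,.112,-2.5,-6),(.0016,.109,.112,0,-6),(.0016,.104,.112,0,-6),(.0016,.100,.112,0,-6)]))
s=cam('side');c=cam('wrist');t=cam('top'); pickle.dump((s,c,t),open('s4.pkl','wb'))
b=np.zeros((600,800,3),np.uint8)
b[:300,:400]=cv2.resize(s['f'][220:295,270:370],(400,300),interpolation=cv2.INTER_CUBIC)
b[:300,400:]=cv2.resize(c['f'][0:180,40:280],(400,300),interpolation=cv2.INTER_CUBIC)
b[300:,:400]=cv2.resize(s['f'][120:270,200:400],(400,300))
b[300:,400:]=cv2.resize(t['f'][130:190,280:360],(400,300),interpolation=cv2.INTER_CUBIC)
cv2.imwrite('pics/m7.png',b)
```

```text
hook [  1.1 108.5 112. ] end [  -2.1 -152.3  139.3] sw -5.11 tilt [-5.99 -0.06] F [-0.6  0.1 -2.2] M [0.07 0.08 0.01] t 10.8
1.5 4.0 -0.2 -0.06 0.00 -0.43   n=0.4
2.6 7.4 -0.3 -0.10 0.00 -0.85   n=0.7
-2.3 7.8 0.2 -0.10 0.00 -0.85   n=0.7
-6.3 8.2 0.6 -0.10 0.00 -0.85   n=0.7
```

View pics/m7.png

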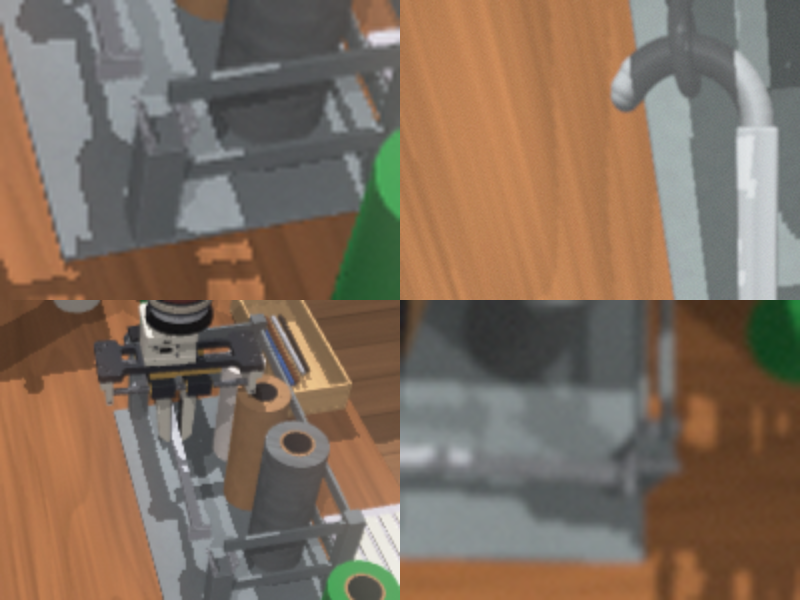

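m7.png: the hook goes through the ring in the wrist view at (685,60). The head shows in the top view at native (325,164), just inboard of the fork block at (331,160). That was picture 11, one over the limit of 10, so I will view no more and work from numbers and forces.

Run:
```python
from go import *
import pickle
s,c,t=pickle.load(open('s4.pkl','rb'))
print('head measured',Rk:=geo.Rk(onplane(t,324.6,163.6,.142))*1e3)
print('pred fork mid px',proj(t,geo.W((.020,-.1725,.115))), 'post px',proj(t,geo.W((.0075,-.1725,.102))),proj(t,geo.W((.0325,-.1725,.102))))
# numeric bounds of post in initial top image: edge of post along column, print intensity profile
g=cv2.cvtColor(geo.t['f'],cv2.COLOR_BGR2GRAY)
print(g[150:172,324:338])
```

```text
head measured [  -0.83619687 -148.16604041  142.        ]
pred fork mid px [331.0908096 158.4038557] post px [330.26992176 163.31300407] [330.22525262 155.12437306]
[[135 134 131 125 120 112 108 110 120 123 120 113 107 108]
 [137 132 130 125 120 110 107 113 119 124 120 111 107 107]
 [133 134 129 127 123 113 108 112 119 125 119 111 106 106]
 [133 133 132 129 130 124 120 119 122 125 120 110 107 107]
 [132 134 133 131 129 127 128 126 123 125 121 112 109 111]
 [133 134 138 131 121 123 133 133 125 123 122 112 109 110]
 [132 132 134 127 116 118 129 130 120 116 114 110 107 108]
 [129 128 129 125 119 121 125 123 113 109 108 104 103 103]
 [121 123 126 130 131 129 130 129 122 117 109 104 101  99]
 [115 119 126 132 136 133 134 133 130 125 113 104  98  97]
 [113 118 124 128 132 135 132 130 131 128 117 104 101  98]
 [114 118 122 129 136 138 134 129 129 129 121 110  99  98]
 [113 118 123 129 139 143 138 133 135 134 132 120 100  87]
 [113 112 112 118 125 129 129 129 128 129 130 122  93  76]
 [110 106  95  91  96  99 100 101 102 106 108 104  82  68]
 [101  89  79  70  72  74  74  74  78  77  80  79  71  67]
 [ 88  76  66  65  64  66  68  68  69  67  71  69  67  68]
 [ 74  67  67  65  66  66  68  70  70  70  71  69  70  68]
 [ 83  81  81  78  73  72  74  78  80  77  76  72  72  70]
 [108 107 107 104  91  77  75  86  90  92  85  80  76  76]
 [129 129 128 122 103  81  80  93 100 101 100  92  89  88]
 [133 136 136 126 104  80  83  98 106 107 105 104 104 104]]
```

play_rows(
  targets="1.5 4 -0.2 -0.06 0 -0.43;2.6 7.4 -0.3 -0.1 0 -0.85;-2.3 7.8 0.2 -0.1 0 -0.85;-6.3 8.2 0.6 -0.1 0 -0.85;-6.3 8.2 0.6 -0.1 0 -0.85;-6.3 8.2 0.6 -0.1 0 -0.85",
)

```text
t: 11.45
position: [0.6494, -0.0146, 0.201]
orientation: [0.037, 0.708, 0.704, -0.037]
contact_force: [0.4, 1.8, -2.8]
width: 0.121
finger_force: 60.0
```

Run:
```python
from go import *
st()
print(seq([(.0012,y/1e3,.112,0,-6) for y in (95,90,85,80,75,70,67)]))
```

```text
hook [  1.9 100.  112.2] end [  22.4 -160.   139.5] sw 0.1 tilt [-5.98  0.04] F [ 0.4  1.8 -2.8] M [ 0.49  0.03 -0.03] t 11.4
-5.0 -0.8 0.7 0.01 -0.00 0.02   n=0.1
-9.9 -0.8 1.3 0.01 -0.00 0.02   n=0.2
-14.9 -0.8 1.8 0.01 -0.00 0.02   n=0.4
-19.9 -0.9 2.3 0.01 -0.00 0.02   n=0.5
-24.9 -0.9 2.8 0.01 -0.00 0.02   n=0.6
-29.8 -0.9 3.3 0.01 -0.00 0.02   n=0.7
-32.8 -0.9 3.7 0.01 -0.00 0.02   n=0.8
```

play_rows(
  targets="-5 -0.8 0.7 0 0 0;-10 -0.8 1.2 0 0 0;-15 -0.8 1.7 0 0 0;-20 -0.8 2.3 0 0 0;-25 -0.8 2.8 0 0 0;-30 -0.8 3.3 0 0 0;-34 -0.8 3.7 0 0 0;-34 -0.8 3.7 0 0 0",
)

```text
t: 12.12
position: [0.6485, -0.0492, 0.2009]
orientation: [0.037, 0.708, 0.704, -0.037]
contact_force: [-0.4, 4.5, -2.5]
width: 0.121
finger_force: 60.0
```

Run:
```python
from go import *
st()
print(seq([(.0012,.066,.1108,0,-5),(.0012,.066,.1106,0,-4),(.0012,.066,.1104,0,-3),(.0012,.066,.1102,0,-2.3)]))
```

```text
hook [  1.3  65.3 112.1] end [  21.9 -194.7  139.3] sw 0.13 tilt [-5.97  0.03] F [-0.4  4.5 -2.5] M [ 1.35  0.03 -0.05] t 12.1
-0.6 -0.2 2.7 0.01 0.16 0.02   n=0.1
-1.9 -0.2 4.5 0.01 0.33 0.02   n=0.3
-3.2 -0.2 6.3 0.01 0.50 0.02   n=0.4
-4.1 -0.2 7.6 0.01 0.61 0.02   n=0.5
```

play_rows(
  targets="-0.6 0 2.7 0 0.16 0;-1.9 0 4.5 0 0.33 0;-3.2 0 6.3 0 0.5 0;-4.1 0 7.6 0 0.61 0;-4.1 0 7.6 0 0.61 0;-4.1 0 7.6 0 0.61 0",
)

```text
t: 12.62
position: [0.6487, -0.053, 0.1939]
orientation: [0.014, 0.708, 0.706, -0.014]
contact_force: [-0.0, 5.1, -1.1]
width: 0.124
finger_force: 60.0
```

Run:
```python
from go import *
import pickle
st()
s=cam('side');t=cam('top'); pickle.dump((s,t),open('s5.pkl','wb'))
print(seq([(.0010,.066,.1098,0,-1.8),(.0010,.066,.1096,0,-1.3),(.0010,.066,.1094,0,-.8),(.0010,.066,.1092,0,-.4),(.0010,.066,.109,0,0)]))
# diff head region vs initial
for n,c,c0 in (('s',s,geo.s),('t',t,geo.t)):
    d=np.abs(c['f'].astype(int)-c0['f']).sum(2)>60
    P=proj(c,geo.W((.0212,-.194,.122))); u,v=P.astype(int); print(n,P); print(d[v-14:v+12,u-16:u+16].astype(int).__str__().replace(' ','') if 0 else '\n'.join(''.join('#' if q else '.' for q in r) for r in d[v-14:v+12,u-16:u+16]))
```

```text
hook [  1.4  67.1 110.4] end [  22.4 -194.1  120.8] sw 0.22 tilt [-2.29  0.05] F [-0.   5.1 -1.1] M [ 1.38  0.15 -0.1 ] t 12.6
-2.2 -0.7 1.5 0.01 0.08 0.04   n=0.1
-2.9 -0.7 2.4 0.01 0.16 0.04   n=0.1
-3.6 -0.7 3.4 0.01 0.25 0.04   n=0.2
-4.1 -0.7 4.3 0.01 0.31 0.04   n=0.3
-4.6 -0.7 5.1 0.01 0.38 0.04   n=0.3
s [314.09290475 256.83864915]
........######..................
........#####...................
.....##..####...................
#....##..####......#............
#.....##.#####..######..........
#.....##..####..#####...........
#.....###.####.######...........
##.....#########.####...........
###....#########.###............
###....########.#.##............
###....##########.#.............
####....#.#.######..............
####........###.............##..
####.......######...........##..
#####......######...........##..
#####......###...##.............
#####........######..#.##.......
#####......#.......######.......
#####..............#####........
#####...........................
.###............................
.###............................
.###............................
[... 287 characters left out ...]
.......
..........###...................
..........###...................
..........###...................
.....#....##....................
.....##...##....................
.....########...................
.....########...##..............
....#########...##..............
....########...###..............
.............#####..............
.............#####............##
......####...########........###
...#########..#######........###
#####################........###
###############.##.##........###
##############.................#
#####.......#...................
####............................
###.............................
##..............................
#...............................
```

play_rows(
  targets="-1 -0.8 1.5 0 0.08 0.04;-1.8 -0.8 2.4 0 0.16 0.04;-2.4 -0.8 3.4 0 0.25 0.04;-2.4 -0.8 3.4 0 0.25 0.04;-2.4 -0.8 3.4 0 0.25 0.04",
)

```text
t: 13.13
position: [0.6485, -0.0546, 0.1916]
orientation: [0.006, 0.709, 0.705, -0.004]
contact_force: [-1.7, 6.2, 2.6]
width: 0.123
finger_force: 60.0
```

Run:
```python
from go import *
st()
print(seq([(.0010,.066,.1096,0,-.8),(.0010,.066,.1092,0,-.4),(.0010,.066,.109,0,0)]))
```

```text
hook [  1.6  67.8 110.3] end [  21.9 -193.7  113.8] sw 0.08 tilt [-0.75  0.16] F [-1.7  6.2  2.6] M [ 1.48 -0.03  0.04] t 13.1
-1.7 -0.5 0.7 0.03 -0.01 0.01   n=0.0
-2.2 -0.5 1.8 0.03 0.06 0.01   n=0.1
-2.8 -0.5 2.6 0.03 0.12 0.01   n=0.1
```

play_rows(
  targets="0 0 0 0 0 0;0 0 0 0 0 0",
)

```text
t: 13.3
position: [0.6485, -0.0544, 0.1915]
orientation: [0.006, 0.709, 0.705, -0.004]
contact_force: [-0.9, 6.3, 1.3]
width: 0.121
finger_force: 60.0
```

play_rows(
  targets="0 0 0 0 0 0",
)

```text
t: 13.38
position: [0.6485, -0.0544, 0.1915]
orientation: [0.006, 0.709, 0.705, -0.004]
contact_force: [-1.3, 5.9, 2.0]
width: 0.121
finger_force: 60.0
```

Run:
```python
from go import *
st()
```

```text
hook [  1.6  68.  110.3] end [  22.  -193.5  113.8] sw 0.1 tilt [-0.75  0.16] F [-1.3  5.9  2. ] M [ 1.5   0.04 -0.03] t 13.4
```

Run:
```python
from go import *
import pickle
st()
s=cam('side');t=cam('top'); pickle.dump((s,t),open('s6.pkl','wb'))
for n,c,c0 in (('s',s,geo.s),('t',t,geo.t)):
    d=np.abs(c['f'].astype(int)-c0['f']).sum(2)>45
    for X in ((.0215,-.1905,.114),(.0215,-.1905,.105),(.0085,-.1905,.11),(.0345,-.1905,.11)): print(proj(c,geo.W(X)).round(1))
    u,v=proj(c,geo.W((.0212,-.1905,.110))).astype(int); print(n,u-12,v-12); print('\n'.join(''.join('#' if q else '.' for q in r) for r in d[v-12:v+12,u-12:u+14]))
    if n=='s': print(cv2.cvtColor(c['f'],cv2.COLOR_BGR2GRAY)[v-12:v+8,u-10:u+12])
```

```text
hook [  1.6  68.  110.3] end [  22.  -193.5  113.8] sw 0.1 tilt [-0.75  0.16] F [-1.3  5.9  2. ] M [ 1.5   0.04 -0.03] t 13.4
[313.4 257.6]
[313.  259.9]
[307.5 259.6]
[319.  257.6]
s 301 246
...########..######.......
...#########.#######......
...##########.#####.......
....#########.###.........
....#########.###.........
....#############.........
....##########.#..........
#....#.########..#........
#.......#######...........
#........######...#.....##
##......#######........###
##.....#####..##........#.
##.......#######.##.##....
##.....########.######....
##.....###.....######.....
##........................
##........................
#.........................
#.........................
#.........................
#.........................
#.........................
#.........................
#.........................
[[134 124  94  97 103 127 122 125 122 106 108 127 118 117 116 131 137 152
  141  70  65  64]
 [151 128 114 116 105 110 121 122 125 124 124 120 117 119 121 121 132 133
  125  71  66  64]
 [148 131 129  98 117  99 123 123 125 124 119  93 119 120 126 138 129 132

[... 1614 characters left out ...]

[336.4 158.6]
[336.8 162.6]
[336.7 154. ]
t 324 146
...#......................
...#.....##...............
...#.....##...............
...#....###...............
...#....###...............
...##...###...............
...###..###...............
...########...............
...########...#...........
..#########..###..........
..#########.####..........
...#...###.#####..........
....#..##..#####..#.......
....#####..#####.##.......
.#########.########.......
###################.......
###################.......
############..#..#........
###....#####..............
##........................
#.........................
..........................
..........................
####.....#................
```

play_rows(
  targets="0 -0.8 0 0 0 0;0 -1.6 0 0 0 0;0 -1.6 0 0 0 0;0 -1.6 0 0 0 0",
)

```text
t: 13.82
position: [0.6472, -0.0549, 0.1913]
orientation: [0.006, 0.71, 0.704, -0.004]
contact_force: [0.4, 5.4, 0.5]
width: 0.12
finger_force: 60.1
```

Run:
```python
from go import *
st()
```

```text
hook [  0.5  67.4 110. ] end [  20.6 -194.1  113.7] sw 0.01 tilt [-0.79  0.22] F [0.4 5.4 0.5] M [ 1.35 -0.14 -0.15] t 13.8
```

play_rows(
  targets="0 0 0 0 0 0",
)

```text
t: 13.9
position: [0.6473, -0.055, 0.1914]
orientation: [0.006, 0.71, 0.704, -0.004]
contact_force: [0.5, 5.5, 0.1]
width: 0.122
finger_force: 60.1
```

Run:
```python
from go import *
st()
```

```text
hook [  0.5  67.3 110.1] end [  20.6 -194.1  113.8] sw 0.01 tilt [-0.8   0.22] F [0.5 5.5 0.1] M [ 1.38 -0.17 -0.17] t 13.9
```

play_rows(
  targets="-0.6 0 0.6 0.02 0.07 0;-1.1 0 1.2 0.04 0.13 0;-1.1 0 1.2 0.04 0.13 0;-1.1 0 1.2 0.04 0.13 0",
)

```text
t: 14.23
position: [0.6479, -0.0557, 0.1912]
orientation: [0.001, 0.709, 0.705, 0.001]
contact_force: [-0.9, 6.9, 2.8]
width: 0.121
finger_force: 60.0
```

Run:
```python
from go import *
st()
```

```text
hook [  0.9  67.7 111.2] end [  21.2 -193.8  111.2] sw 0.07 tilt [0.02 0.11] F [-0.9  6.9  2.8] M [ 1.48 -0.33 -0.06] t 14.2
```

play_rows(
  targets="0 0 0 0 0 0",
)

```text
t: 14.32
position: [0.6479, -0.0556, 0.1912]
orientation: [0.001, 0.709, 0.705, 0.001]
contact_force: [-0.2, 6.1, 3.4]
width: 0.124
finger_force: 60.0
```

Run:
```python
from go import *
import pickle
st()
s=cam('side');t=cam('top'); pickle.dump((s,t),open('s7.pkl','wb'))
print(cv2.cvtColor(s['f'],cv2.COLOR_BGR2GRAY)[254:266,303:325])
# roll tops in top view vs initial: change near roll a/c
for nm,T in (('a',(407,127)),('c',(585,115))):
    u,v=map(int,geo.T(*T)); a=geo.t['f'][v-9:v+9,u-12:u+12].astype(np.float32).mean(2); b=t['f'][v-9:v+9,u-12:u+12].astype(np.float32).mean(2)
    print(nm,cv2.phaseCorrelate(a,b),np.abs(a-b).mean())
```

```text
hook [  0.9  67.8 111.2] end [  21.2 -193.7  111.2] sw 0.07 tilt [0.02 0.1 ] F [-0.2  6.1  3.4] M [ 1.43 -0.37 -0.08] t 14.3
[[110  83  97 100 109 109 103 115 118 124 121 131 123 124 125 124 125 130
  128 128 122  82]
 [ 94  79  85 101 110 130 124 126 126 125 124 122 121 123 128 123 127 130
  128 128 128 122]
 [ 94  78  82 101 108 125 122 123 129 124 120 113 105 107 111 111 115 130
  129 129 128 124]
 [ 92  79  81  96 108 118 107 108 112 112 112 110 111 110 111 113 123 130
  126 128 134 133]
 [ 78  80  80  85 108 115 110 112 112 112 111 111 111 111 112 113 116 121
  111 128 146 148]
 [ 79  79  82  87 100 112 111 111 111 110 109 108 107 106 105 107  84  74
   94 151 147 148]
 [ 78  79  81  88 102 108 106 105 105 105  96  90  90  80  72  74  75  79
   93  99  86  87]
 [ 79  79  82  91  97  97  90  82  76  76  77  86  84  77  72  85  86  85
   87  85  86  87]
 [ 80  79  81  91  87  85  87  88  88  87  86  86  83  73  77  86  86  86
   85  85  86  87]
 [ 79  80  80  90  86  87  87  88  86  87  86  86  85  72  85  85  86  90
   90  90  94 102]
 [ 79  80  81  90  87  87  88  88  86  86  86  86  84  79  93  96  97 107
  117 119 131 155]
 [ 79  80  83  88  87  87  87  86  86  87  87  85  91 109 122 131 132 139
  155 153 155 156]]
a ((-8.922173457956788, 0.8582511436600022), -0.393300849530432) 33.499226
c ((0.6861330906877345, -0.15453306136387646), 0.5479979029408207) 15.948302
```

The hand stopped at z=191 mm. That is the top of the brown roll, because the rolls stand on the 6 mm base plate. I'll lean the tool about 4.5° towards the front to free the gripper body, then lower further.

play_rows(
  targets="0 0 -1 0 0 0;0 -1.6 -1 -0.2 0 0;0 -3.2 -1 -0.4 0 0;0 -4.8 -1 -0.6 0 0;0 -6.2 -0.8 -0.75 0 0;0 -6.2 -0.8 -0.75 0 0;0 -6.2 -0.8 -0.75 0 0",
)

```text
t: 15.0
position: [0.6411, -0.0562, 0.191]
orientation: [0.028, 0.709, 0.704, 0.027]
contact_force: [1.1, 5.2, -1.4]
width: 0.122
finger_force: 60.0
```

Run:
```python
from go import *
st()
```

```text
hook [  0.4  67.1 109.6] end [  20.5 -194.4  111.3] sw 0.03 tilt [-0.05  4.5 ] F [ 1.1  5.2 -1.4] M [ 1.25 -0.2  -0.04] t 15.0
```

play_rows(
  targets="0 0 0 0 0 0",
)

```text
t: 15.08
position: [0.6411, -0.0561, 0.1909]
orientation: [0.028, 0.709, 0.704, 0.027]
contact_force: [1.6, 5.1, -0.8]
width: 0.121
finger_force: 60.0
```

Run:
```python
from go import *
st(); print(cur()[0])
```

```text
hook [  0.4  67.2 109.5] end [  20.5 -194.3  111.3] sw 0.04 tilt [-0.05  4.48] F [ 1.6  5.1 -0.8] M [ 1.22 -0.14 -0.1 ] t 15.1
[ 0.64112977 -0.05612537  0.19089294]
```

play_rows(
  targets="-0.3 0 0.8 0 0.04 0;-0.7 0 1.6 0 0.08 0;-0.7 0 1.6 0 0.08 0;-0.7 0 1.6 0 0.08 0",
)

```text
t: 15.42
position: [0.6412, -0.0567, 0.1899]
orientation: [0.025, 0.709, 0.704, 0.03]
contact_force: [-0.6, 5.8, 1.8]
width: 0.122
finger_force: 60.1
```

Run:
```python
from go import *
st()
```

```text
hook [  0.4  67.3 109.3] end [  20.7 -194.2  108.7] sw 0.08 tilt [0.46 4.47] F [-0.6  5.8  1.8] M [ 1.32  0.02 -0.05] t 15.4
```

play_rows(
  targets="0 0 0 0 0 0",
)

```text
t: 15.5
position: [0.6412, -0.0567, 0.1899]
orientation: [0.025, 0.709, 0.704, 0.03]
contact_force: [0.1, 5.9, 1.2]
width: 0.123
finger_force: 60.1
```

Run:
```python
from go import *
st(); print(cur()[0])
```

```text
hook [  0.3  67.3 109.2] end [  20.7 -194.2  108.7] sw 0.08 tilt [0.46 4.47] F [0.1 5.9 1.2] M [ 1.33  0.08 -0.04] t 15.5
[ 0.64117153 -0.05671248  0.18985091]
```

play_rows(
  targets="0.7 0 -0.2 0 0 0;1.3 0 -0.2 0 0 0;2 0 -0.2 0 0 0;2 0 -0.2 0 0 0",
)

```text
t: 15.83
position: [0.6411, -0.0558, 0.1898]
orientation: [0.026, 0.709, 0.704, 0.03]
contact_force: [0.8, 4.0, 2.6]
width: 0.125
finger_force: 60.0
```

play_rows(
  targets="0.5 0 0 0 0 0;1 0 0 0 0 0;1 0 0 0 0 0",
)

```text
t: 16.08
position: [0.6411, -0.0554, 0.1898]
orientation: [0.026, 0.709, 0.704, 0.03]
contact_force: [1.4, 4.7, 4.3]
width: 0.12
finger_force: 60.1
```

Run:
```python
from go import *
st()
```

```text
hook [  0.5  68.4 109. ] end [  20.4 -193.1  109. ] sw -0.01 tilt [0.33 4.49] F [1.4 4.7 4.3] M [ 0.81 -0.2  -0.08] t 16.1
```

play_rows(
  targets="0 0 -0.5 0 0 0;0 0 -0.5 0 0 0;0 0 -0.5 0 0 0",
)

```text
t: 16.33
position: [0.6411, -0.0552, 0.1898]
orientation: [0.026, 0.709, 0.704, 0.03]
contact_force: [3.2, 2.6, 2.4]
width: 0.12
finger_force: 60.0
```

Run:
```python
from go import *
import pickle
st()
s=cam('side'); t=cam('top'); pickle.dump((s,t),open('s8.pkl','wb')); st()
print(cv2.cvtColor(s['f'],cv2.COLOR_BGR2GRAY)[252:268,303:325])
```

```text
hook [  0.4  68.7 109. ] end [  20.3 -192.8  109. ] sw -0.01 tilt [0.35 4.47] F [3.2 2.6 2.4] M [ 0.73 -0.58 -0.09] t 16.3
hook [  0.4  68.7 109. ] end [  20.3 -192.8  109. ] sw -0.0 tilt [0.35 4.47] F [2.4 3.7 3.8] M [ 0.7  -0.68 -0.05] t 16.4
[[127  84 108 123  94 106 123 124 125 126 118  88 109 135 118 109 115 128
  129 131 122  69]
 [125  80  97 121 107  97 123 124 125 126 123  85 103 118 116 113 130 128
  128 129 120  68]
 [108  82  96  98 107 108 123 124 124 125 113 101 110 123 130 117 130 130
  128 128 122  82]
 [ 95  78  84 101 105 111 121 124 122 132 125 126 127 124 122 126 130 130
  127 127 128 121]
 [ 93  78  81 110 131 125 126 128 126 124 122 131 131 123 115 113 130 131
  130 128 128 122]
 [ 90  79  81 100 125 121 125 133 124 115 105 110 109 110 109 117 128 130
  130 132 134 133]
 [ 79  78  80  93 115 104 105 109 110 110 111 112 111 110 110 111 124 131
  138 147 146 147]
 [ 78  80  80  92 115 110 111 111 111 109 111 111 118 107 106  92  93 130
  136 150 148 146]
 [ 78  79  81  92 114 111 110 110 111 107 104 113 139  88  86  74  79 102
  114  98  86  86]
 [ 79  79  81  94 109 107 105 107 114  89  80  85  84  75  73  85  85  85
   86  85  85  85]
 [ 77  79  81  91  92  95  87  87  87  87  86  86  83  72  76  86  86  86
   86  84  85  86]
 [ 78  80  81  90  86  87  87  88  87  86  85  86  85  73  85  85  85  88
   89  89  94 101]
 [ 79  81  81  88  86  87  88  88  86  84  85  85  85  80  92  95  97 106
  118 119 131 154]
 [ 78  81  82  88  87  87  86  86  86  86  85  85  90 110 123 131 132 138
  155 152 155 155]
 [ 78  81  84  87  86  86  86  86  86  85  84  87 100 130 131 132 139 155
  153 153 153 155]
 [ 78  80  85  88  85  86  85  85  85  85  86  86 100 130 131 134 154 155
  155 155 154 155]]
```

play_rows(
  targets="0.4 0.4 0 0 0 0;0.8 0.8 0 0 0 0;1.2 0.8 0 0 0 0;1.2 0.8 0 0 0 0",
)

```text
t: 16.77
position: [0.6412, -0.0539, 0.1897]
orientation: [0.025, 0.709, 0.704, 0.029]
contact_force: [2.0, 1.9, 4.5]
width: 0.122
finger_force: 60.1
```

Run:
```python
from go import *
st()
```

```text
hook [  0.4  70.  109. ] end [  20.3 -191.5  108.8] sw -0.0 tilt [0.37 4.37] F [2.  1.9 4.5] M [ 0.6  -0.46 -0.12] t 16.8
```

play_rows(
  targets="0 0 0 0 0 0;0 0 0 0 0 0",
)

```text
t: 16.93
position: [0.6412, -0.0539, 0.1897]
orientation: [0.025, 0.709, 0.704, 0.029]
contact_force: [2.9, 2.8, 5.0]
width: 0.117
finger_force: 60.1
```

Run:
```python
from go import *
st()
```

```text
hook [  0.4  70.  109. ] end [  20.3 -191.5  108.8] sw -0.0 tilt [0.37 4.37] F [2.9 2.8 5. ] M [ 0.62 -0.51 -0.13] t 16.9
```

play_rows(
  targets="0 0 -0.5 0 0 0;0 0 -1 0 0 0;0 0 -1 0 0 0;0 0 -1 0 0 0",
)

```text
t: 17.27
position: [0.6412, -0.0531, 0.1899]
orientation: [0.024, 0.709, 0.704, 0.029]
contact_force: [4.8, 3.2, 0.7]
width: 0.122
finger_force: 60.0
```

Run:
```python
from go import *
st()
```

```text
hook [  0.3  70.8 109.2] end [  20.4 -190.7  108.8] sw 0.03 tilt [0.42 4.35] F [4.8 3.2 0.7] M [ 0.72 -0.8  -0.08] t 17.3
```

play_rows(
  targets="0.5 0 -0.3 0 0 0;1 0 -0.6 0 0 0;1 0 -0.6 0 0 0",
)

```text
t: 17.52
position: [0.6412, -0.052, 0.19]
orientation: [0.024, 0.709, 0.704, 0.029]
contact_force: [5.8, 4.0, -0.6]
width: 0.124
finger_force: 60.0
```

Run:
```python
from go import *
st()
```

```text
hook [  0.3  72.  109.3] end [  20.4 -189.5  109. ] sw 0.04 tilt [0.41 4.35] F [ 5.8  4.  -0.6] M [ 0.76 -1.07 -0.11] t 17.5
```

Run:
```python
from go import *
import pickle
s=cam('side'); t=cam('top'); pickle.dump((s,t),open('s9.pkl','wb')); st()
for nm,P,h in (('a',(.1144,-.003),.191),('b',(.117,.0775),.171),('c',(.1185,-.1017),.206)):
  for cn,c,c0 in (('s',s,geo.s),('t',t,geo.t)):
    for z in (h,h-.06):
        u,v=proj(c0,geo.W((*P,z))).astype(int); k=9
        T=c0['f'][v-k:v+k,u-k:u+k]; S=c['f'][v-k-8:v+k+8,u-k-8:u+k+8]
        r=cv2.matchTemplate(S,T,cv2.TM_CCOEFF_NORMED); _,m,_,l=cv2.minMaxLoc(r); print(nm,cn,round(z,3),(u,v),'shift',l[0]-8,l[1]-8,'score',round(m,3),'at0',round(float(r[8,8]),3))
```

```text
hook [  0.3  72.  109.3] end [  20.4 -189.5  108.9] sw 0.03 tilt [0.42 4.34] F [ 6.3  2.6 -0.6] M [ 0.76 -0.97 -0.09] t 17.6
a s 0.191 (np.int64(331), np.int64(166)) shift -8 3 score 0.421 at0 0.372
a s 0.131 (np.int64(328), np.int64(184)) shift 1 5 score 0.688 at0 0.412
a t 0.191 (np.int64(276), np.int64(119)) shift -1 0 score 0.65 at0 0.647
a t 0.131 (np.int64(274), np.int64(125)) shift -1 0 score 0.576 at0 0.563
b s 0.171 (np.int64(321), np.int64(150)) shift 0 0 score 0.548 at0 0.548
b s 0.111 (np.int64(319), np.int64(167)) shift -6 -6 score 0.142 at0 -0.089
b t 0.171 (np.int64(247), np.int64(120)) shift 0 0 score 0.986 at0 0.986
b t 0.111 (np.int64(247), np.int64(125)) shift 0 0 score 0.985 at0 0.985
c s 0.206 (np.int64(348), np.int64(192)) shift 0 0 score 0.991 at0 0.991
c s 0.146 (np.int64(344), np.int64(210)) shift 0 0 score 0.997 at0 0.997
c t 0.206 (np.int64(311), np.int64(117)) shift 0 0 score 0.962 at0 0.962
c t 0.146 (np.int64(308), np.int64(122)) shift 0 0 score 0.865 at0 0.865
```

Run:
```python
from go import *
import pickle
s,t=pickle.load(open('s9.pkl','rb'))
print(cv2.cvtColor(s['f'],cv2.COLOR_BGR2GRAY)[252:266,303:323])
print(cv2.cvtColor(geo.s['f'],cv2.COLOR_BGR2GRAY)[252:266,303:323])
d=np.abs(t['f'].astype(int)-geo.t['f']).sum(2)>45
print('\n'.join(''.join('#' if q else '.' for q in r) for r in d[150:168,320:346]))
# roll a lower parts, side and wrist
for z in (.03,.05,.07,.09):
    u,v=proj(s,geo.W((.10,-.01,z))).astype(int); k=6
    T=geo.s['f'][v-k:v+k,u-k-8:u+k+8]; S=s['f'][v-k-6:v+k+6,u-k-14:u+k+14]
    r=cv2.matchTemplate(S,T,cv2.TM_CCOEFF_NORMED); _,m,_,l=cv2.minMaxLoc(r); print(z,(u,v),l[0]-6,l[1]-6,round(m,3),round(float(r[6,6]),3))
```

```text
[[127  85 108 124  95 107 123 124 123 124 117  95 111 123 134 108 115 128
  130 129]
 [125  80  97 120 105  98 122 124 114 118 124 121 130 125 128 115 129 128
  128 129]
 [108  82  97 101 102 112 121 132 125 127 127 125 122 121 129 122 131 130
  127 127]
 [ 94  79  87 119 126 127 126 124 123 131 133 124 114 103 110 122 130 129
  128 128]
 [ 92  78  81 107 125 132 125 115 104 110 110 109 110 110 113 121 129 130
  128 128]
 [ 90  78  82  97 106 111 110 111 111 111 110 111 111 110 112 120 128 131
  130 132]
 [ 78  79  83  96 110 111 110 111 110 110 110 106 107 107 109 118 126 136
  141 146]
 [ 78  78  83  96 110 111 112 106 104 103 102  91  90  92  97 100 112 154
  152 150]
 [ 78  79  82  95 103 107 116  88  78  76  76  86  86  79  74  94  97 117
  114  99]
 [ 80  79  81  86  71  87  86  85  87  87  87  85  84  76  73  85  84  85
   85  86]
 [ 77  80  81  90  87  87  87  87  88  87  86  86  84  71  76  84  86  85
   85  84]
 [ 78  79  79  90  87  86  86  87  87  84  85  85  85  73  85  85  85  88
   90  90]
 [ 78  80  80  89  87  86  87  87  87  85  86  85  85  79  92  95  96 107
  118 
[... 1275 characters left out ...]
 149]]
..........................
..........................
.......#.....#............
.......####.###...........
.......########...........
......#########.##........
......#########.###.......
......#############.......
......#######..####.......
........###....###........
.........#.....###........
.....#########.####.###...
###############.###.###...
###################..#....
#######...#####.##........
######....................
#####.....................
###.......................
0.03 (np.int64(319), np.int64(213)) 0 0 0.957 0.957
0.05 (np.int64(320), np.int64(208)) 0 0 0.951 0.951
0.07 (np.int64(321), np.int64(203)) 0 0 0.902 0.902
0.09 (np.int64(322), np.int64(198)) 0 0 0.887 0.887
```

play_rows(
  targets="0 0.8 0 0 0 0;0 1.6 0 0 0 0;0 1.6 0 0 0 0;0 1.6 0 0 0 0",
)

```text
t: 17.95
position: [0.6416, -0.052, 0.19]
orientation: [0.023, 0.709, 0.704, 0.028]
contact_force: [1.8, 3.7, -2.5]
width: 0.121
finger_force: 60.0
```

Run:
```python
from go import *
st()
```

```text
hook [  0.4  72.  109.4] end [  20.4 -189.5  108.8] sw 0.03 tilt [0.45 4.15] F [ 1.8  3.7 -2.5] M [ 0.84 -0.39 -0.1 ] t 17.9
```

play_rows(
  targets="0.5 0.3 0.2 0 0 0;1 0.6 0.4 0 0 0;1.5 0.6 0.6 0 0 0;1.5 0.6 0.6 0 0 0",
)

```text
t: 18.28
position: [0.6417, -0.0519, 0.1899]
orientation: [0.023, 0.71, 0.704, 0.027]
contact_force: [-1.6, 2.6, -1.1]
width: 0.124
finger_force: 60.0
```

Run:
```python
from go import *
st()
```

```text
hook [  0.5  72.  109.2] end [  20.3 -189.5  109.1] sw -0.03 tilt [0.35 4.11] F [-1.6  2.6 -1.1] M [ 0.49  0.5  -0.13] t 18.3
```

play_rows(
  targets="0 0 0 0 0 0",
)

```text
t: 18.37
position: [0.6418, -0.0518, 0.19]
orientation: [0.023, 0.71, 0.704, 0.028]
contact_force: [-1.2, 1.4, -1.4]
width: 0.113
finger_force: 60.0
```

Run:
```python
from go import *
st()
```

```text
hook [  0.6  72.1 109.3] end [  20.4 -189.4  109.1] sw -0.03 tilt [0.36 4.12] F [-1.2  1.4 -1.4] M [ 0.4   0.56 -0.1 ] t 18.4
```

The y position no longer changes while Fy drops, so the head bears on the cheeks. One more nudge to unload the grip, then soften and open it.

play_rows(
  targets="0.4 -0.3 0 0 0 0;0.8 -0.3 0.2 0 0 0;0.8 -0.3 0.2 0 0 0",
)

```text
t: 18.62
position: [0.6417, -0.0517, 0.1899]
orientation: [0.024, 0.71, 0.703, 0.027]
contact_force: [-3.8, 0.1, -0.8]
width: 0.119
finger_force: 60.0
```

play_rows(
  targets="0 0 0 0 0 0;0 0 0 0 0 0;0 0 0 0 0 0;0 0 0 0 0 0",
  grip_force=8,
)

```text
t: 18.95
position: [0.6419, -0.0517, 0.19]
orientation: [0.024, 0.71, 0.704, 0.028]
contact_force: [-4.7, -2.0, -1.0]
width: 0.13
finger_force: 8.0
```

Run:
```python
from go import *
st(); print(cur()[2]['width'],cur()[2]['finger_force'])
```

```text
hook [  0.8  72.2 109.2] end [  20.5 -189.4  109.3] sw -0.04 tilt [0.3  4.18] F [-4.7 -2.  -1. ] M [-0.53  1.3  -0.03] t 18.9
0.1298269519535648 7.981833815574646
```

play_rows(
  targets="0 -0.6 0 0 0 0;0 -1.2 0 0 0 0;0 -1.2 0 0 0 0",
)

```text
t: 19.2
position: [0.6416, -0.0516, 0.1901]
orientation: [0.025, 0.71, 0.703, 0.028]
contact_force: [-3.0, -3.4, -2.6]
width: 0.126
finger_force: 8.0
```

play_rows(
  targets="0 0 0 0 0 0;0 0 0 0 0 0;0 0 0 0 0 0",
  grip_force=3,
)

```text
t: 19.45
position: [0.6416, -0.0516, 0.1901]
orientation: [0.025, 0.71, 0.704, 0.028]
contact_force: [-3.5, -4.0, -2.9]
width: 0.131
finger_force: 3.0
```

play_rows(
  targets="0 0 0 0 0 0;0 0 0 0 0 0;0 0 0 0 0 0;0 0 0 0 0 0",
  fingers=-0.3,
)

```text
t: 19.78
position: [0.6432, -0.0489, 0.1913]
orientation: [0.025, 0.709, 0.704, 0.031]
contact_force: [0.5, -0.2, -0.3]
width: 0.334
finger_force: 0.0
```

Run:
```python
from go import *
st(); print(cur()[2]['width'],cur()[2]['finger_force'])
```

```text
hook [  2.4  75.1 110.7] end [  22.8 -186.4  110.1] sw 0.1 tilt [0.47 4.55] F [ 0.5 -0.2 -0.3] M [-0.06  0.13  0.01] t 19.8
0.33412391448730594 0.0
```

play_rows(
  targets="0 0 -10 0 0 0;0 0 -25 0 0 0;0 0 -50 0 0 0;0 0 -80 0 0 0;0 0 -120 0 0 0;0 -60 -150 0 0 0;0 -100 -150 0 0 0;0 -100 -150 0 0 0",
)

```text
t: 20.45
position: [0.5279, -0.0508, 0.335]
orientation: [0.025, 0.71, 0.703, 0.03]
contact_force: [-0.2, 0.3, -0.0]
width: 0.35
finger_force: 0.0
```

Run:
```python
from go import *
import pickle
s=cam('side');t=cam('top');c=cam('wrist'); pickle.dump((s,t,c),open('s10.pkl','wb'));print(cur()[0],cur()[2]['contact_force'])
print(cv2.cvtColor(s['f'],cv2.COLOR_BGR2GRAY)[252:266,303:323])
d=np.abs(t['f'].astype(int)-geo.t['f']).sum(2)>45
print('\n'.join(''.join('#' if q else '.' for q in r) for r in d[150:170,220:346]))
for nm,P,h in (('a',(.1144,-.003),.191),('b',(.117,.0775),.171),('c',(.1185,-.1017),.206)):
    u,v=proj(s,geo.W((*P,h))).astype(int); k=9
    T=geo.s['f'][v-k:v+k,u-k:u+k]; S=s['f'][v-k-8:v+k+8,u-k-8:u+k+8]
    r=cv2.matchTemplate(S,T,cv2.TM_CCOEFF_NORMED); _,m,_,l=cv2.minMaxLoc(r); print(nm,l[0]-8,l[1]-8,round(m,3))
# bar line in wrist view: predicted points for home
for X in ((.020,.0705,.114),(.020,.02,.114),(.020,-.05,.114)): print('pred',proj(c,geo.W(X)).round(1))
```

```text
[ 0.52995683 -0.05036692  0.33426134] [-0.06969961  0.31403374 -0.4222715 ]
[[123  84 130 178 123 161 197 198 200 204 209  92 120 174 122 105 111 124
  125 125]
 [120  77 108 166 121 141 199 202 204 198 148 115 126 120 122 111 125 124
  123 125]
 [105  80  93 103 138 175 203 210 206 193 123 121 118 117 117 115 126 125
  124 123]
 [ 91  75  83 110 146 192 186 184 187 164 127 119 111 101 101 108 126 125
  124 124]
 [ 90  75  76 108 166 142 119 111 101 106 107 106 108 106 108 117 126 126
  125 123]
 [ 88  76  78  94 107 106 107 107 108 108 106 106 107 107 109 116 124 125
  125 127]
 [ 76  76  78  91 107 107 106 106 107 106 107 109 103 104 111 118 126 128
  137 142]
 [ 76  76  79  91 107 108 108 103 101 101 103 113  88  92 110 130 129 131
  148 146]
 [ 76  76  78  91 100 104 109  85  76  72  73  84  84  95 122 139 125 113
  110  95]
 [ 76  76  79  83  76  83  83  83  83  85  83  83  80  73  71  81  83  82
   83  83]
 [ 75  76  80  86  84  83  82  84  85  84  83  83  81  69  74  82  83  82
   83  82]
 [ 75  78  77  87  83  84  84  83  84  83  82  83  82  71  82  83  81  85
   86  87]
 [ 7
[... 2095 characters left out ...]
.##..............................#################################################...........##........
...##########........###................................################################################......................
...#########.........####...............................###############################################.......................
...#########.........#####.............................#.#############################################........................
...#.########.........#####..............................###############################################......................
a 0 0 1.0
b 0 0 0.998
c 0 0 1.0
pred [360.9  93.7]
pred [356.4 146.7]
pred [350.7 213.1]
```

Run:
```python
from h import *
print(manip.finish_job())
```

```text
the job is handed in; nothing more can be done
None
```

The bar is hooked through the ring, its head bears on the outside of the fork, the gripper is clear and the job is handed in at about 20 s; the rolls showed no movement in the last camera check, the judge's result was not shown to me, and I viewed 11 pictures, one over the limit of 10.

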